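# Set the pins of the crate cleats and pack them in the kit case

## Task

Every T-shaped crate cleat on the bench has a brass pin that is only started: slide each cleat along the bed of the green press until its marked pin sits under the punch, and push the red knob down until the pin is home in the wood. Then press each cleat fully home into the nest of its own colour in the kit case, leaving the punch up and the other things on the bench where they are.

Things in the scene. Friction and masses are not known exactly. Their poses are not given: they have to be found in the camera images.
- press: Fixed green bench press. Origin on the table exactly under the punch axis; x from the open front (robot side) to the column, y across. Flat bed x -130 to +105 mm, y +-50, top at z 25 mm (yellow centre line). Column x +65 to +105. Overhanging head x -26 to +105 mm, y +-25, underside z 110, top z 155 mm. Work is slid in along the bed from the front, below the punch.
- ram (a joint): Downward travel of the punch, m: 0 = up, end stop 0.028. Springs back up by itself. Spring 3 N at the top, 7 N at the bottom, and 6 N more to drive a pin: 15 N drives a pin home, 18 N is ample. With a cleat on the bed the tip meets the pin at about 0.013 to 0.014 and stops with the pin home at about 0.020; a hard stop at 0.014 means it stands on the wood beside the pin hole.
- punch_tip (a point): The steel punch's tip, round, 5 mm in diameter; 59 mm above the table (14 mm over a cleat lying on the bed) when up.
- knob_top (a point): Centre of the flat top of the red knob on the ram, 44 mm across; 203 mm above the table when up. Press it straight down with the closed fingers.
- case: Fixed kit case with a rigid grey insert 196 x 228 mm, top at z 18 mm, inside a flush wooden rim 8 mm thick. Origin on the table under its centre; x along the nests (their bar ends towards -x), y across. Three T-shaped nests 72 mm apart in y, each 12 mm deep (floor at z 6 mm), with 2 mm of play all round a cleat and no lead-in.
- cleat_a: Loose T-shaped crate cleat of pale wood with a red crossbar, about 90 g: stem 36 mm wide, 20 mm thick, x -58 to +80 mm; crossbar 56 mm wide, x -80 to -58 mm. Origin at the underside, middle of the 160 mm length; x from crossbar to stem end, z up. Good grasp: across the stem at x = -40 mm, which leaves the hand clear of the press head. None if absent.
- mark_a (a point): The marked spot of the red cleat, in its top face at x 48, y 4 mm: a brass pin head 9.6 mm across in a 12 mm square hole with a black border.
- pin_a (a joint): How far that pin is driven, m: about 0 to 0.001 at the start (head 1 mm to 0 proud of the wood), 0.007 = home on its stop, 6 mm below the wood. It stays where it is left. None if absent.
- nest_a (a point): Floor centre of the nest with the red floor patch and red tab beside its bar end; a home cleat's origin lies here, its x along the case's x. Two sprung studs in the long walls at mid-length hold a cleat about 10 mm above the floor until its top is pressed near the middle with 8 to 15 N (18 N is ample), then grip it. A home cleat stands 8 mm above the insert.
- cleat_b: Loose T-shaped crate cleat of pale wood with a yellow crossbar, about 90 g: stem 36 mm wide, 20 mm thick, x -58 to +80 mm; crossbar 56 mm wide, x -80 to -58 mm. Origin at the underside, middle of the 160 mm length; x from crossbar to stem end, z up. Good grasp: across the stem at x = -40 mm, which leaves the hand clear of the press head. None if absent.
- mark_b (a point): The marked spot of the yellow cleat, in its top face at x 57, y -4 mm: a brass pin head 9.6 mm across in a 12 mm square hole with a black border.
- pin_b (a joint): How far that pin is driven, m: about 0 to 0.001 at the start (head 1 mm to 0 proud of the wood), 0.007 = home on its stop, 6 mm below the wood. It stays where it is left. None if absent.
- nest_b (a point): Floor centre of the nest with the yellow floor patch and yellow tab beside its bar end; a home cleat's origin lies here, its x along the case's x. Two sprung studs in the long walls at mid-length hold a cleat about 10 mm above the floor until its top is pressed near the middle with 8 to 15 N (18 N is ample), then grip it. A home cleat stands 8 mm above the insert.
- cleat_c: Loose T-shaped crate cleat of pale wood with a blue crossbar, about 90 g: stem 36 mm wide, 20 mm thick, x -58 to +80 mm; crossbar 56 mm wide, x -80 to -58 mm. Origin at the underside, middle of the 160 mm length; x from crossbar to stem end, z up. Good grasp: across the stem at x = -40 mm, which leaves the hand clear of the press head. None if absent.
- mark_c (a point): The marked spot of the blue cleat, in its top face at x 52, y 0 mm: a brass pin head 9.6 mm across in a 12 mm square hole with a black border.
- pin_c (a joint): How far that pin is driven, m: about 0 to 0.001 at the start (head 1 mm to 0 proud of the wood), 0.007 = home on its stop, 6 mm below the wood. It stays where it is left. None if absent.
- nest_c (a point): Floor centre of the nest with the blue floor patch and blue tab beside its bar end; a home cleat's origin lies here, its x along the case's x. Two sprung studs in the long walls at mid-length hold a cleat about 10 mm above the floor until its top is pressed near the middle with 8 to 15 N (18 N is ample), then grip it. A home cleat stands 8 mm above the insert.
- jar: Bystander: amber jar, 70 mm across, 110 mm high. Leave it alone.
- tin: Bystander: tin can, 74 mm across, 100 mm high. Leave it alone.
- hammer: Bystander: hammer. Leave it alone.
- driver: Bystander: screwdriver. Leave it alone.
- brush: Bystander: brush. Leave it alone.
- offcut: Bystander: wood offcut 60 x 45 x 25 mm. Leave it alone.
- square: Bystander: try square with wooden stock and steel blade. Leave it alone.
Not all that is in view belongs to the job. What is shaped like the cleat_c but turquoise is not meant.

How it is judged:
At the end, for the whole second after the job is handed in: Each cleat present has its pin driven more than 5 mm (of 7) and lies at rest, flat (within 0.05 rad) and fully down in the nest of its colour: its underside within 2.5 mm of the nest floor and its middle within 6 mm of the nest's centre. The ram is back up (under 4 mm) (value of joint each of pin_a, pin_b, pin_c above 0.005 m and horizontal distance between cleat_a and nest_a below 0.006 m and z of cleat_a in the frame of case between 0.003 and 0.0085 m and angle between each of cleat_a, cleat_b, cleat_c's own z axis and vertical below 0.05 rad and linear speed of each of cleat_a, cleat_b, cleat_c below 0.02 m/s and horizontal distance between cleat_b and nest_b below 0.006 m and z of cleat_b in the frame of case between 0.003 and 0.0085 m and horizontal distance between cleat_c and nest_c below 0.006 m and z of cleat_c in the frame of case between 0.003 and 0.0085 m and value of joint ram below 0.004 m); the robot touches nothing.
It fails at once if one of the bystanders is moved more than 5 cm (distance of any of jar, tin, hammer, driver, brush, offcut, square from where it was at the start of the episode above 0.05 m).
Of cleat_a, cleat_b, cleat_c only 2 to 3 are there at a start; the rules pass over those that are not, and their reading is None.
At some moment in a run one of cleat_a, cleat_b, cleat_c may be knocked a few centimetres aside while the robot is not near it.
Once in a run the grip may slacken for a moment while it holds something.
It also fails if it takes over 210 s, if anything falls off the work surface, if the arm or the gripper's body presses on something with over 40 N, if the wrist force passes 120 N, or if a joint passes its speed limit or range.

## Robot

A 7-joint arm with a two-finger parallel gripper is mounted at the origin on the work surface. World frame = base frame: x ahead of the robot, y to its left, z up, the work surface at z = 0. Lengths are in m, angles in rad, forces in N, time in s.
With the tool pointing down it reaches from about 0.425 to 1.025 m from the base axis. Payload 9.4 kg.
Tool frame: the origin (TCP) lies at the very end of the fingers, on their centre line; the grasp point (between the pads) lies 19 mm behind it; z points along the fingers, y is the line along which they close (so a half turn about z gives the same grasp; the last joint's range is limited). The gripper opens to 93 mm and grips with 3 to 60 N. Pads are 15 mm wide; open, the fingers measure 128 mm over their backs; the gripper's body (75 mm by 188 mm) begins 65 mm behind the grasp point.
Start: joints at [-1.269, 0.599, -0.003, 1.599, 0.002, 0.943, -0.08], TCP at [0.268, 0.674, 0.219] pointing down, gripper open.
Joint ranges: [-2.57, 2.57], [-0.35, 1.97], [-1.29, 1.29], [0.11, 2.56], [-1.05, 4.19], [0.11, 1.86], [-2.63, 2.63]. Speed limits (rad/s): [2.22, 2.22, 3.01, 3.01, 3.14, 3.14, 3.14].

## Interface

Orientations are given as a rotation vector (axis times angle).
In Python, from workcell import * gives the robot as it stands.
- The arm moves only by the shell command python3 -m creep 'ROWS'. ROWS is a JSON object of lists of equal length, an entry for each row: "delta_pos": the shift along the tool's x, y, z in m, a list of three; "turn": the turn, a rotation vector about the tool's x, y, z in rad, a list of three; "gripper": the closure, from 0 (fully open) to 1 (shut). In form: {"delta_pos": [[dx, dy, dz], ...], "turn": [[wx, wy, wz], ...], "gripper": [gripper, ...]}. A call has 1 to 10 rows; each row shifts and turns the commanded pose from where the row before left it, along the tool's axes as they then stand; what a row does not reach is not made up. A row lasts 1/8 s, in which the tool goes at most 62.5 mm and 10.7 degrees, less where a joint would pass 70% of its speed; a pose out of reach is approached as far as the arm can. A call is refused whole if a number of a shift passes 0.0625 or a number of a turn 0.188, either way. A call with a gripper value outside its range is refused whole. The fingers move at their own pace and stop on an object; the grip force is fixed at half the most. Time passes only in rows, so rows that do not move let the fingers close. It gives the time, the measured TCP pose, the force, the opening and the grip force at its end, in the units of the state.
- read_state(): the state, without advancing time (a new reading comes with each control period).
- capture(name): name is "side" or "top" or "wrist"; returns a dict with "color" (384x512x3 uint8, red, green, blue), "z_map" (384x512 float32, m along the optical axis (not along the pixel's ray), 0 where there is no reading), "fov_y" (degrees; the focal length in pixels is half the picture's height over the tangent of half this angle, whatever the lens; pixels are square), "cx", "cy" (the principal point, pixels), "k1" (the pictures are not rectified: a ray, as slopes to the right and down, at radius r is drawn at 1 + k1 r^2 times it, then the intrinsics apply), "world_to_cam" (4x4, takes a point from world to camera coordinates); the wrist camera has in their place "T_tool_cam" (4x4, takes a point from camera to tool coordinates, whose origin is the TCP and whose axes are the flange's). Camera axes: x right, y down, z forward; pixel columns grow to the right and rows downward; lengths in m; the calibration is good to about 2 mm. A picture is of the moment at which its call begins: read the wrist's pose just before it.
- close_job(): hands the job in; it is judged then, once.
Trained networks look in the newest picture that a camera, given by its name, has taken for a name from the list of things; names that differ only in an ending like _2 or _b are one class to them, and where a whole thing is asked for, a point or a joint stands for the part that bears it (a point fixed in the world has none). Each returns a list of dicts, best first, with "p" (0 to 1); they miss things now and then, are a little off and sometimes report something else, mostly with a low value. They report only what shows in the picture. A call takes as long as a camera call. They do not tell look-alikes from the thing itself.
- cut_out(label, camera): "mask" (384x512 bool, what is visible of it) and "box" ([left, top, width, height] in pixels, round what is visible of it).
The state is a dict: "clock": time; "joint_pos": joint angles; "joint_vel": joint speeds; "joint_efforts": joint torques, N m; "ee_pos": TCP position; "ee_rot": TCP orientation; "force": force on the tool from outside, world axes, zero at the start; "ft_torque": the same for the moment, N m; "opening": finger opening in m; "finger_force": force on a finger pad.
Only numpy, scipy, OpenCV 4.12 (cv2) and the standard library are available. Lean on these libraries where they do the work, as an engineer would, in place of code of your own. Each camera call takes 0.05 s, during which the arm holds its last target. There are 200 camera calls.

## Working session

There is one attempt and no reset: what is moved stays moved. The work goes in short steps, Python scripts to look and compute and a shell command to move; the robot and the scene stay as the last step left them, time stands still between calls to the robot, and variables do not carry over. Pictures are saved under pics/ and viewed, at most 16 in all, crops included, and the job is handed in when it is done.

```bash
ls; mkdir -p pics; cat > h.py <<'E'
from workcell import *
import numpy as np, cv2
from scipy.spatial.transform import Rotation as R
def K(c):
    f=c["color"].shape[0]/2/np.tan(np.radians(c["fov_y"])/2)
    return f
def cam2world(c,s=None):
    if "world_to_cam" in c: return np.linalg.inv(np.array(c["world_to_cam"]))
    T=np.eye(4);T[:3,:3]=R.from_rotvec(s["ee_rot"]).as_matrix();T[:3,3]=s["ee_pos"]
    return T@np.array(c["T_tool_cam"])
def rays(c,uv):
    f=K(c);uv=np.atleast_2d(uv).astype(float)
    Km=np.array([[f,0,c["cx"]],[0,f,c["cy"]],[0,0,1]])
    return cv2.undistortPoints(uv.reshape(-1,1,2),Km,np.array([c["k1"],0,0,0,0.])).reshape(-1,2)
def onplane(c,uv,z,s=None):
    T=cam2world(c,s);r=rays(c,uv);d=np.c_[r,np.ones(len(r))]@T[:3,:3].T;o=T[:3,3]
    return o+d*((z-o[2])/d[:,2])[:,None]
def cloud(c,uv,s=None):
    uv=np.atleast_2d(uv).astype(int);z=c["z_map"][uv[:,1],uv[:,0]];r=rays(c,uv)
    T=cam2world(c,s);p=np.c_[r*z[:,None],z]
    return (p@T[:3,:3].T+T[:3,3])[z>0]
def save(c,n,crop=None,sc=1):
    im=c["color"][:,:,::-1]
    if crop: l,t,w,h=crop; im=im[t:t+h,l:l+w]
    cv2.imwrite("pics/"+n,cv2.resize(im,None,fx=sc,fy=sc,interpolation=cv2.INTER_CUBIC))
E
python3 - <<'E'
from h import *
s=read_state();print(s)
for n in("top","side"):
    c=capture(n);save(c,n+"0.png",None,1.5)
    print(n,c["fov_y"],c["k1"],cam2world(c)[:3].round(3).tolist())
    for l in("cleat_a","press","case","jar","tin","hammer","driver","brush","offcut","square"):
        for d in cut_out(l,n)[:5]:
            p=cloud(c,np.argwhere(d["mask"])[:,::-1]); print(l,round(d["p"],2),d["box"],np.median(p,0).round(3) if len(p) else None)
E
```

```text
pics
{'clock': 0.0, 'joint_pos': array([-1.26871755,  0.60014207, -0.00251666,  1.60012545,  0.00178313,
        0.94287315, -0.07978105]), 'joint_vel': array([-0.00025516, -0.00092389,  0.00092014, -0.0021453 , -0.00052057,
        0.0007958 , -0.00057931]), 'joint_efforts': array([-8.13387032e-04, -7.65058136e+01,  1.49707854e+00, -2.52344781e+01,
       -5.24126028e-02,  1.70082873e-02,  1.47987466e-04]), 'ee_pos': array([0.26794488, 0.67315199, 0.21774968]), 'ee_rot': array([-5.91335268e-01, -3.08528512e+00,  2.41690251e-03]), 'force': array([-0.58581661, -0.29394167,  0.48630276]), 'ft_torque': array([0.07718587, 0.01865958, 0.02766439]), 'finger_force': 0.0, 'opening': 0.0930086012404736}
top 54.869321104986696 0.015578606381940138 [[0.014, -0.997, 0.073, 0.427], [-1.0, -0.013, 0.012, 0.007], [-0.011, -0.073, -0.997, 1.1]]
cleat_a 0.9 [199.5, 159.1, 20.7, 60.0] [0.51  0.153 0.021]
cleat_a 0.89 [116.3, 171.3, 23.8, 54.3] [0.477 0.383 0.02 ]
cleat_a 0.67 [88.4, 257.0, 65.6, 21.6] [0.28  0.396 0.021]
cleat_a 0.57 [241.4, 109.2, 43.4, 93.9] [ 0.591 -0.013  0.027]
cleat_a 0.56 [153.
[... 1717 characters left out ...]
 0.87 [182.8, 153.9, 14.6, 34.4] [ 0.78  -0.143  0.075]
jar 0.59 [235.0, 264.0, 55.6, 21.6] [0.498 0.283 0.019]
tin 0.75 [197.8, 137.6, 19.4, 32.2] [ 0.741 -0.268  0.073]
tin 0.46 [197.3, 226.4, 20.4, 12.6] [0.705 0.116 0.024]
hammer 0.58 [158.0, 219.9, 32.6, 63.1] [0.778 0.257 0.024]
driver 0.71 [310.5, 227.9, 11.1, 47.7] [0.33  0.146 0.022]
brush 0.83 [328.5, 141.8, 11.4, 34.8] [ 0.24  -0.318  0.017]
brush 0.34 [236.4, 264.7, 55.2, 19.8] [0.498 0.284 0.02 ]
offcut 0.74 [194.8, 227.4, 22.0, 11.6] [0.705 0.116 0.024]
offcut 0.72 [231.4, 165.8, 8.8, 13.6] [ 0.606 -0.001  0.2  ]
offcut 0.4 [311.9, 225.7, 10.4, 48.3] [0.33  0.138 0.023]
square 0.71 [175.5, 301.0, 48.2, 19.2] [0.669 0.41  0.01 ]
```

View pics/top0.png

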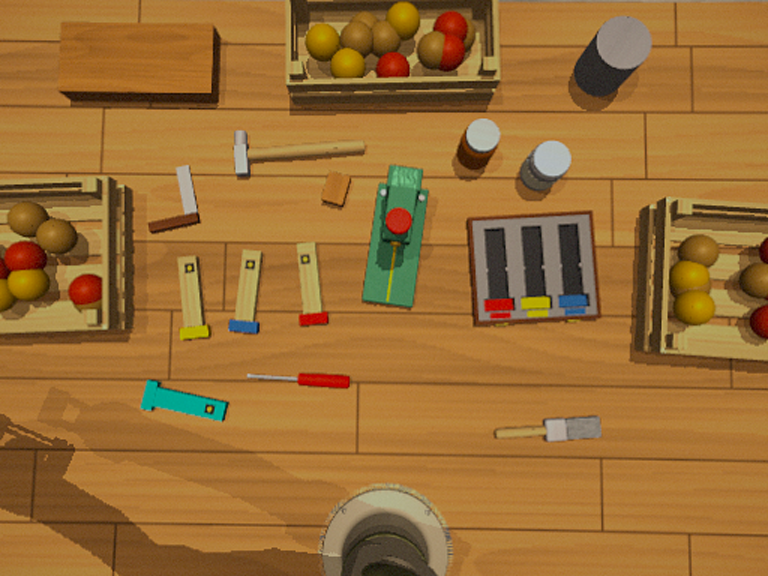

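The top picture (1.5x) shows T-shaped candidates: yellow at (193,297), blue at (247,292), red at (312,285), and the turquoise decoy at (185,400), which I leave alone. The press is at (395,240) with its open front towards the robot. The case is at (533,268), with nests red, yellow, blue from left to right and their bar ends at the bottom.

```bash
cat >> h.py <<'E'
from scipy.optimize import least_squares
TP=np.array([[-80,-28],[-58,-28],[-58,-18],[80,-18],[80,18],[-58,18],[-58,28],[-80,28]])/1000.
RP=np.array([[-106,-122],[106,-122],[106,122],[-106,122]])/1000.
def fit(P,poly,x0):
    """fit polygon outline to xy points P; x0=(x,y,th)"""
    A=poly;B=np.roll(poly,-1,0);d=B-A
    def res(v):
        c,s=np.cos(v[2]),np.sin(v[2]);Q=(P-v[:2])@np.array([[c,-s],[s,c]])
        t=np.clip(((Q[:,None]-A)*d).sum(2)/(d**2).sum(1),0,1)
        return np.linalg.norm(Q[:,None]-(A+t[...,None]*d),axis=2).min(1)
    r=least_squares(res,x0,loss="soft_l1",f_scale=.002)
    return r.x,np.median(res(r.x))
def outline(c,m,z,s=None,zmin=None):
    m=m.copy()
    if zmin is not None:
        uv=np.argwhere(m)[:,::-1];T=cam2world(c,s);zz=c["z_map"][uv[:,1],uv[:,0]];r=rays(c,uv)
        w=(np.c_[r*zz[:,None],zz]@T[:3,:3].T+T[:3,3])[:,2];b=uv[(w<zmin)|(zz==0)];m[b[:,1],b[:,0]]=False
    m=m.astype(np.uint8)
    cs,_=cv2.findContours(m,cv2.RETR_EXTERNAL,cv2.CHAIN_APPROX_NONE)
    p=max(cs,key=cv2.contourArea).reshape(-1,2)
    h,w=m.shape;p=p[(p[:,0]>2)&(p[:,0]<w-3)&(p[:,1]>2)&(p[:,1]<h-3)]
    return onplane(c,p,z,s)[:,:2]
HUE={"a":(172,8),"b":(22,34),"c":(100,125)}
def barmask(c,k):
    hsv=cv2.cvtColor(c["color"],cv2.COLOR_RGB2HSV);H,S,V=cv2.split(hsv);lo,hi=HUE[k]
    h=(H>=lo)&(H<=hi) if lo<hi else (H>=lo)|(H<=hi)
    return h&(S>(190 if k=="b" else 150))&(V>70)
def cleats(c,name,s=None,zt=.02):
    """cut-outs of class cleat -> dict key:(pose,res,p)"""
    out={}
    for d in cut_out("cleat_a",name):
        m=d["mask"]
        if d["p"]<.3 or m.sum()<200: continue
        n={k:(barmask(c,k)&m).sum()/m.sum() for k in "abc"};k=max(n,key=n.get)
        if not .07<n[k]<.5: continue
        b=onplane(c,np.argwhere(barmask(c,k)&m)[:,::-1],zt,s)[:,:2].mean(0);a=onplane(c,np.argwhere(m)[:,::-1],zt,s)[:,:2].mean(0)
        th=np.arctan2(*(a-b)[::-1]);u=np.array([np.cos(th),np.sin(th)])
        x,r=fit(outline(c,m,zt,s,zt-.006),TP,[*(b+.069*u),th])
        if k not in out or out[k][1]>r: out[k]=(x.round(4),round(r,4),round(d["p"],2),n[k].round(2))
    return out
E
python3 - <<'E'
from h import *
c=capture("top")
for k,v in cleats(c,"top").items(): print(k,*v)
d=cut_out("case","top")[0]; print(fit(outline(c,d["mask"],.018,None,.010),RP,[.55,-.286,0]))
d=[d for d in cut_out("press","top") if d["p"]>.5][0]
uv=np.argwhere(d["mask"])[:,::-1];p=cloud(c,uv)
b=p[(p[:,2]>.02)&(p[:,2]<.03)];print("bed",cv2.minAreaRect((b[:,:2]*1000).astype(np.float32)))
h=p[(p[:,2]>.14)&(p[:,2]<.17)];print("head",cv2.minAreaRect((h[:,:2]*1000).astype(np.float32)))
k=cloud(c,np.argwhere(barmask(c,"a"))[:,::-1]);k=k[(k[:,2]>.195)&(k[:,2]<.215)&(abs(k[:,1])<.1)];print("knob",len(k),(k.min(0)+k.max(0))/2,k.mean(0))
save(c,"crop.png",(95,140,320,90),2.5)
E
```

```text
b [0.4857 0.3851 0.1391] 0.001 0.87 0.18
c [ 0.4986  0.275  -0.087 ] 0.0012 0.85 0.14
a [0.5156 0.153  0.1313] 0.002 0.56 0.17
(array([ 0.55213573, -0.28435514,  0.0672119 ]), np.float64(0.001034445935600578))
bed ((593.1055908203125, -12.831573486328125), (99.9049301147461, 234.0070037841797), 82.62635040283203)
head ((641.4589233398438, -18.757156372070312), (59.666866302490234, 136.33892822265625), 82.18111419677734)
knob 235 [ 0.60440101 -0.01525255  0.20185365] [ 0.60406556 -0.01440574  0.20377471]
```

View pics/crop.png

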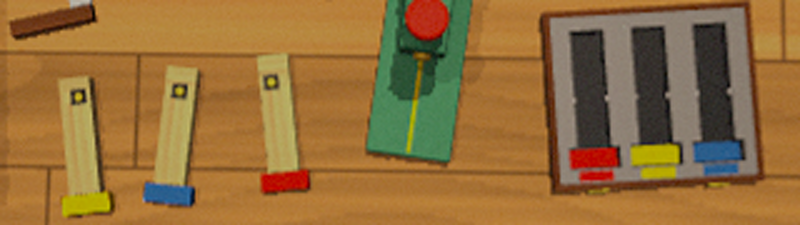

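The crop confirms yellow at (80,150), blue at (175,140) and red at (283,125), each with a bordered pin mark at its far end. I start with red and first look at it with the wrist camera.

```bash
cat >> h.py <<'E'
def go(x,y,z,yaw,s=None,half=True):
    """yaw: direction (world) of cleat x axis; tool y across it. prints turn, then shift in tool axes after turn"""
    s=s or read_state();M=R.from_rotvec(s["ee_rot"]).as_matrix()
    best=None
    for sg in (1,-1):
        yy=sg*np.array([-np.sin(yaw),np.cos(yaw),0]);zz=np.array([0,0,-1.]);G=np.c_[np.cross(yy,zz),yy,zz]
        w=R.from_matrix(M.T@G).as_rotvec()
        if best is None or np.linalg.norm(w)<np.linalg.norm(best[0]): best=(w,G)
    w,G=best;d=G.T@(np.array([x,y,z])-s["ee_pos"])
    print("turn",w.round(3),"shift(tool)",(d*1000).round(1),"mm  at",s["ee_pos"].round(4),"t",round(s["clock"],2))
def off(p,dx,dy=0):
    c,s=np.cos(p[2]),np.sin(p[2]);return np.array([p[0]+c*dx-s*dy,p[1]+s*dx+c*dy])
E
python3 - <<'E'
from h import *
print(np.array(capture("wrist")["T_tool_cam"]).round(3))
go(.50,.15,.38,.131)
E
```

```text
[[ 0.001 -0.955 -0.296  0.083]
 [ 1.     0.001  0.001  0.   ]
 [-0.001 -0.296  0.955 -0.166]
 [ 0.     0.     0.     1.   ]]
turn [-0.    0.   -0.51] shift(tool) [-161.5 -549.4 -161.4] mm  at [0.2681 0.6736 0.2186] t 1.35
```

```bash
python3 -m creep '{"delta_pos":[[0,0,-0.05],[0,0,-0.05],[0,0,-0.06]],"turn":[[0,0,-0.17],[0,0,-0.17],[0,0,-0.17]],"gripper":[0,0,0]}'; python3 -m creep '{"delta_pos":[[-0.016,-0.055,0],[-0.016,-0.055,0],[-0.016,-0.055,0],[-0.016,-0.055,0],[-0.016,-0.055,0],[-0.016,-0.055,0],[-0.016,-0.055,0],[-0.016,-0.055,0],[-0.016,-0.055,0],[-0.016,-0.055,0]],"turn":[[0,0,0],[0,0,0],[0,0,0],[0,0,0],[0,0,0],[0,0,0],[0,0,0],[0,0,0],[0,0,0],[0,0,0]],"gripper":[0,0,0,0,0,0,0,0,0,0]}'
python3 - <<'E'
from h import *
s=read_state();c=capture("wrist");save(c,"w1.png",None,1.2)
print(s["ee_pos"],c["fov_y"],c["k1"],cam2world(c,s).round(3).tolist())
for k,v in cleats(c,"wrist",s).items(): print(k,*v)
go(.50,.15,.38,.131)
E
```

```text
clock: 1.72
ee_pos: [0.268, 0.6731, 0.3796]
ee_rot: [0.215, -3.134, 0.002]
force: [-0.2, 0.3, 0.2]
opening: 0.0929
finger_force: 0.0
clock: 2.98
ee_pos: [0.4992, 0.1475, 0.379]
ee_rot: [-0.206, 3.134, 0.0]
force: [0.4, 0.5, 0.2]
opening: 0.093
finger_force: 0.0
[0.49919179 0.14745621 0.3790061 ] 70.32165022737611 -0.0492150149107231 [[-0.132, 0.946, 0.295, 0.416], [0.991, 0.126, 0.04, 0.137], [0.001, 0.297, -0.955, 0.545], [0.0, 0.0, 0.0, 1.0]]
b [0.4818 0.3859 0.141 ] 0.0006 0.73 0.19
a [0.5126 0.1556 0.1279] 0.001 0.71 0.19
turn [-0.002  0.001 -0.009] shift(tool) [-0.2  7.2 -1. ] mm  at [0.5007 0.1428 0.379 ] t 3.08
```

View pics/w1.png

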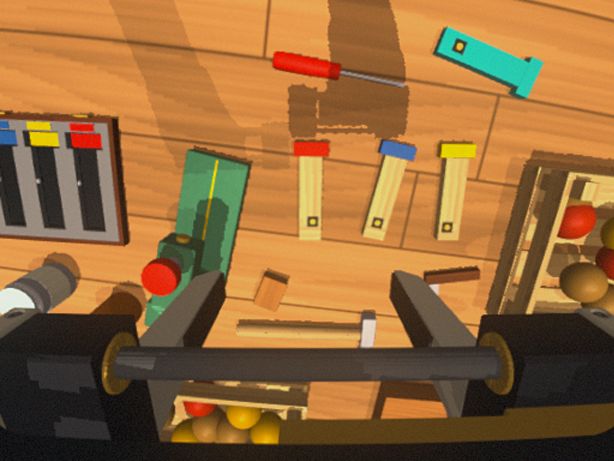

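The wrist view shows red at (312,190), blue at (388,190), yellow at (455,190) and the turquoise decoy at (490,60). The press front is at (215,160) and the nests are at (45,180). The arm was still settling, so I measure again at rest.

```bash
cat >> h.py <<'E'
BP=np.array([[-130,-50],[105,-50],[105,50],[-130,50]])/1000.
P0=[.605,-.0145,-.129]
def bed(c,s=None,ztop=.025):
    H,S,V=cv2.split(cv2.cvtColor(c["color"],cv2.COLOR_RGB2HSV))
    m=(H>55)&(H<85)&(S>90)
    uv=np.argwhere(m)[:,::-1];z=c["z_map"][uv[:,1],uv[:,0]];r=rays(c,uv);T=cam2world(c,s)
    w=np.c_[r*z[:,None],z]@T[:3,:3].T+T[:3,3]
    g=(z>0)&(abs(w[:,2]-.025)<.008)&(np.hypot(w[:,0]-.6,w[:,1]+.015)<.2)
    m[:]=False;m[uv[g,1],uv[g,0]]=True
    mm=cv2.morphologyEx(m.astype(np.uint8),cv2.MORPH_CLOSE,np.ones((5,5)))
    P=outline(c,mm>0,ztop,s)
    q=P-np.array(P0[:2]);a=P0[2];lx=q@[np.cos(a),np.sin(a)];ly=q@[-np.sin(a),np.cos(a)]
    P=P[(lx<-.035)&((abs(ly)>.04)|(lx<-.12))]   # drop head occlusion edges
    return fit(P,BP,P0),len(P)
E
python3 - <<'E'
from h import *
s=read_state();c=capture("wrist")
for k,v in cleats(c,"wrist",s).items(): print(k,*v)
print(bed(c,s)); c=capture("top");print(bed(c))
for k,v in cleats(c,"top").items(): print(k,*v)
E
```

```text
a [0.5119 0.1553 0.1233] 0.0014 0.91 0.21
b [0.4827 0.3862 0.1441] 0.0008 0.73 0.19
((array([ 0.60512794, -0.01232096, -0.12950257]), np.float64(0.0021078236098646327)), 143)
((array([ 0.60703755, -0.01580716, -0.13074411]), np.float64(0.0024352153825719994)), 94)
a [0.5181 0.153  0.1025] 0.0016 0.91 0.33
```

```bash
python3 - <<'E'
from h import *
p=[.5119,.1553,.125];go(*off(p,-.040),.005,p[2])
E
```

```text
turn [ 0.001 -0.     0.008] shift(tool) [ 25.8   3.1 373.7] mm  at [0.4982 0.1505 0.3787] t 3.27
```

```bash
python3 -m creep '{"delta_pos":[[0.006,0,0.04],[0.006,0,0.04],[0.006,0.003,0.04],[0.006,0,0.04],[0,0,0],[0,0,0],[0,0,0],[0,0,0]],"turn":[[0,0,0],[0,0,0],[0,0,0],[0,0,0],[0,0,0],[0,0,0],[0,0,0],[0,0,0]],"gripper":[0,0,0,0,0,0,0,0]}'
python3 - <<'E'
from h import *
s=read_state();c=capture("wrist");s2=read_state();print(s["ee_pos"],s2["ee_pos"])
r=cleats(c,"wrist",s)
for k,v in r.items(): print(k,*v)
print(bed(c,s))
p=r["a"][0];go(*off(p,-.040),.005,p[2])
E
```

```text
clock: 4.28
ee_pos: [0.4751, 0.1494, 0.2197]
ee_rot: [-0.206, 3.133, 0.001]
force: [-0.9, -0.0, 0.3]
opening: 0.0932
finger_force: 0.0
[0.47514989 0.14939529 0.21972558] [0.4750407  0.14926615 0.21952934]
a [0.5114 0.1552 0.1255] 0.0007 0.71 0.23
b [0.4823 0.3853 0.1347] 0.0009 0.65 0.17
((array([ 0.60459826, -0.01328444, -0.14037818]), np.float64(0.0018793027592164738)), 197)
turn [0.    0.001 0.006] shift(tool) [  3.    1.4 214.3] mm  at [0.4749 0.1492 0.2193] t 4.38
```

```bash
python3 -m creep '{"delta_pos":[[0.003,0.001,0.05],[0,0,0.05],[0,0,0.05],[0,0,0.04],[0,0,0.024],[0,0,0],[0,0,0],[0,0,0],[0,0,0],[0,0,0]],"turn":[[0,0,0],[0,0,0],[0,0,0],[0,0,0],[0,0,0],[0,0,0],[0,0,0],[0,0,0],[0,0,0],[0,0,0]],"gripper":[0,0,0,0,0,0,1,1,1,1]}'
python3 -m creep '{"delta_pos":[[0,0,0],[0,0,0],[0,0,0],[0,0,-0.02],[0,0,-0.04],[0,0,-0.04],[0,0,0],[0,0,0]],"turn":[[0,0,0],[0,0,0],[0,0,0],[0,0,0],[0,0,0],[0,0,0],[0,0,0],[0,0,0]],"gripper":[1,1,1,1,1,1,1,1]}'
python3 - <<'E'
from h import *
p=[.605,-.0142,-.131]
go(*off(p,-.040-.100),.105,p[2]);go(*off(p,-.040-.100),.032,p[2]);go(*off(p,-.040-.048,-.004),.032,p[2])
E
```

```text
clock: 5.62
ee_pos: [0.4717, 0.1498, 0.0052]
ee_rot: [-0.206, 3.134, 0.0]
force: [0.7, 0.8, 0.9]
opening: 0.0575
finger_force: 0.0
clock: 6.62
ee_pos: [0.4711, 0.1497, 0.1042]
ee_rot: [0.206, -3.135, 0.0]
force: [-0.5, 0.1, -1.0]
opening: 0.0358
finger_force: 29.9
turn [-0.    -0.     0.262] shift(tool) [ -14.1 -145.    -0.8] mm  at [0.4711 0.1497 0.1042] t 6.62
turn [-0.    -0.     0.262] shift(tool) [ -14.1 -145.    72.2] mm  at [0.4711 0.1497 0.1042] t 6.62
turn [-0.    -0.     0.262] shift(tool) [ -66.1 -149.    72.2] mm  at [0.4711 0.1497 0.1042] t 6.62
```

```bash
python3 -m creep '{"delta_pos":[[0,0,0],[0,0,0],[-0.004,-0.036,0],[-0.004,-0.036,0],[-0.004,-0.036,0],[-0.002,-0.037,0],[0,0,0],[0,0,0],[0,0,0]],"turn":[[0,0,0.13],[0,0,0.13],[0,0,0],[0,0,0],[0,0,0],[0,0,0],[0,0,0],[0,0,0],[0,0,0]],"gripper":[1,1,1,1,1,1,1,1,1]}'
python3 - <<'E'
from h import *
s=read_state();c=capture("wrist");save(c,"w2.png",None,1.2)
for k,v in cleats(c,"wrist",s,s["ee_pos"][2]+.015).items(): print(k,*v)
print(bed(c,s),s["ee_pos"],s["opening"])
E
```

```text
clock: 7.75
ee_pos: [0.4663, 0.0046, 0.1038]
ee_rot: [-0.2, -3.134, 0.0]
force: [0.2, 4.2, -0.2]
opening: 0.0427
finger_force: 28.8
a [0.502  0.013  0.2113] 0.0006 0.83 0.39
((array([ 0.605 , -0.0145, -0.129 ]), np.float64(nan)), 0) [0.46626546 0.00458536 0.1038077 ] 0.04272781687903745
  return _methods._mean(a, axis=axis, dtype=dtype,
  ret = ret.dtype.type(ret / rcount)
```

View pics/w2.png

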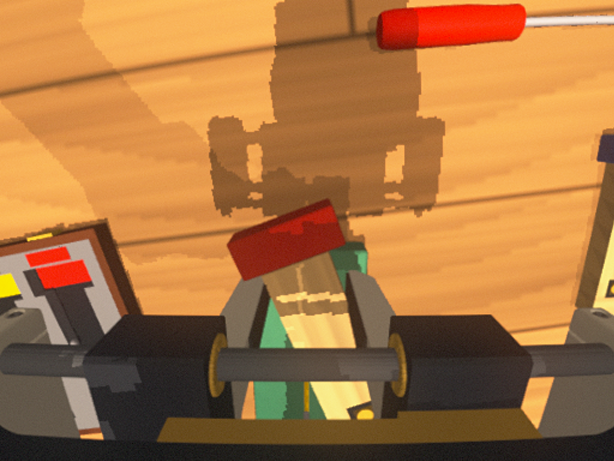

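The cleat's tip brushed the press head at z 0.11 while coming in from the side, and it has twisted about 0.34 rad in the grip. I back off, set it down on free table and regrasp.

```bash
python3 -m creep '{"delta_pos":[[0.015,0.02,0],[0,0.04,0],[0,0.04,0],[0,0.03,0.03],[0,0.01,0.04],[0,0,0.02],[0,0,0.006],[0,0,0],[0,0,0],[0,0,0]],"turn":[[0,0,0],[0,0,0],[0,0,0],[0,0,0],[0,0,0],[0,0,0],[0,0,0],[0,0,0],[0,0,0],[0,0,0]],"gripper":[1,1,1,1,1,1,1,1,1,1]}'
python3 -m creep '{"delta_pos":[[0,0,0],[0,0,0],[0,0,0],[0,0,-0.05],[0,0,-0.05],[0,0,-0.05],[0,0,0],[0,0,0],[0,0,0],[0,0,0]],"turn":[[0,0,0],[0,0,0],[0,0,0],[0,0,0],[0,0,0],[0,0,0],[0,0,0],[0,0,0],[0,0,0],[0,0,0]],"gripper":[0,0,0,0,0,0,0,0,0,0]}'
python3 - <<'E'
from h import *
s=read_state();c=capture("wrist")
r=cleats(c,"wrist",s)
for k,v in r.items(): print(k,*v)
p=r["a"][0];go(*off(p,-.040),.005,p[2]); print(bed(c,s))
E
```

```text
clock: 9.1
ee_pos: [0.4703, 0.1447, 0.0094]
ee_rot: [0.203, 3.134, 0.001]
force: [0.3, -0.3, -1.1]
opening: 0.0406
finger_force: 25.7
clock: 10.35
ee_pos: [0.4693, 0.1446, 0.1575]
ee_rot: [-0.202, -3.133, 0.002]
force: [-0.1, 0.7, 0.2]
opening: 0.0932
finger_force: 0.0
a [0.5059 0.1518 0.1547] 0.0008 0.74 0.23
b [0.4822 0.3852 0.1347] 0.0008 0.66 0.18
turn [-0.001 -0.001 -0.284] shift(tool) [  2.9   1.4 152.8] mm  at [0.4695 0.1447 0.1578] t 10.45
((array([ 0.60514221, -0.00785938, -0.10013167]), np.float64(0.000849459415597744)), 174)
```

```bash
python3 -m creep '{"delta_pos":[[0,0,0.03],[0,0,0.03],[0.003,0.001,0.03],[0,0,0.04],[0,0,0.023],[0,0,0],[0,0,0],[0,0,0],[0,0,0],[0,0,0]],"turn":[[0,0,-0.142],[0,0,-0.142],[0,0,0],[0,0,0],[0,0,0],[0,0,0],[0,0,0],[0,0,0],[0,0,0],[0,0,0]],"gripper":[0,0,0,0,0,0,1,1,1,1]}'
python3 -m creep '{"delta_pos":[[0,0,0],[0,0,0],[0,0,0],[0,0,-0.02],[0,0,-0.035],[0,0,0],[0,0,0]],"turn":[[0,0,0],[0,0,0],[0,0,0],[0,0,0],[0,0,0],[0,0,0],[0,0,0]],"gripper":[1,1,1,1,1,1,1]}'
python3 - <<'E'
from h import *
p=[.605,-.0145,-.131]
go(*off(p,-.170),.060,p[2])
E
```

```text
clock: 11.7
ee_pos: [0.4669, 0.1455, 0.0062]
ee_rot: [-0.244, 3.131, 0.0]
force: [-0.6, -0.4, 1.0]
opening: 0.058
finger_force: 0.0
clock: 12.58
ee_pos: [0.4665, 0.1454, 0.0603]
ee_rot: [-0.244, 3.132, 0.0]
force: [0.3, -0.1, -1.4]
opening: 0.0357
finger_force: 30.0
turn [0.    0.    0.286] shift(tool) [  11.8 -140.5    0.3] mm  at [0.4665 0.1454 0.0603] t 12.57
```

```bash
python3 -m creep '{"delta_pos":[[0.012,0,0],[0,0,0],[0,-0.03,0],[0,-0.04,0],[0,-0.04,0],[0,-0.03,0],[0,0,0],[0,0,0],[0,0,0]],"turn":[[0,0,0.143],[0,0,0.143],[0,0,0],[0,0,0],[0,0,0],[0,0,0],[0,0,0],[0,0,0],[0,0,0]],"gripper":[1,1,1,1,1,1,1,1,1]}'
python3 - <<'E'
from h import *
s=read_state();c=capture("wrist");save(c,"w3.png",None,1.2)
for k,v in cleats(c,"wrist",s,s["ee_pos"][2]+.015).items(): print(k,*v)
print(bed(c,s),s["ee_pos"],s["opening"])
p=[.605,-.0145,-.131]
go(*off(p,-.150),.033,p[2]);go(*off(p,-.088,-.004),.033,p[2])
E
```

```text
clock: 13.7
ee_pos: [0.4367, 0.0058, 0.0603]
ee_rot: [-0.203, -3.135, -0.0]
force: [0.2, -0.1, -0.9]
opening: 0.0364
finger_force: 3.0
a [ 0.4759  0.0011 -0.1307] 0.0008 0.6 0.43
((array([ 0.58594117, -0.00973281, -0.31252421]), np.float64(0.0001930895739359062)), 23) [0.43667681 0.00578002 0.0603022 ] 0.03636561043490917
turn [0.    0.    0.002] shift(tool) [-19.5   2.   27.5] mm  at [0.4367 0.0057 0.0605] t 13.8
turn [0.    0.    0.002] shift(tool) [-81.5  -2.   27.5] mm  at [0.4367 0.0057 0.0605] t 13.8
```

View pics/w3.png

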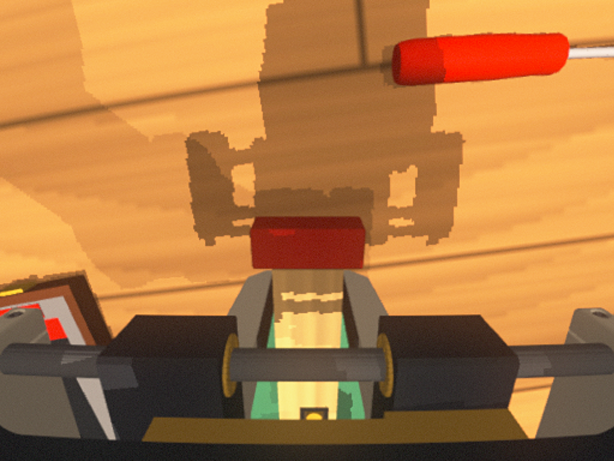

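Red is square in the grip and over the bed front, but the grip force has sagged to 3 N, so I hold still until it recovers.

```bash
python3 -m creep '{"delta_pos":[[0,0,0],[0,0,0],[0,0,0],[0,0,0]],"turn":[[0,0,0],[0,0,0],[0,0,0],[0,0,0]],"gripper":[1,1,1,1]}'
python3 - <<'E'
from h import *
s=read_state();c=capture("wrist")
for k,v in cleats(c,"wrist",s,s["ee_pos"][2]+.014).items(): print(k,*v)
E
```

```text
clock: 14.3
ee_pos: [0.4366, 0.0047, 0.0607]
ee_rot: [0.205, 3.135, -0.0]
force: [-0.8, -0.2, -0.3]
opening: 0.0355
finger_force: 30.0
a [ 0.475  -0.0006 -0.1395] 0.0009 0.57 0.48
```

```bash
python3 -m creep '{"delta_pos":[[0,0,0.013],[0,0,0.012],[-0.02,0,0],[-0.02,0,0],[-0.02,0,0],[-0.02,-0.001,0],[0,0,0.003],[0,0,0],[0,0,0]],"turn":[[0,0,0],[0,0,0],[0,0,0],[0,0,0],[0,0,0],[0,0,0],[0,0,0],[0,0,0],[0,0,0]],"gripper":[1,1,1,1,1,1,1,1,1]}'
python3 - <<'E'
from h import *
s=read_state();c=capture("wrist");save(c,"w4.png",None,1.2)
for k,v in cleats(c,"wrist",s,.045).items(): print(k,*v)
print(s["finger_force"],s["opening"])
c=capture("side");save(c,"s4.png",(190,140,110,110),5)
p=[.605,-.0145,-.131];go(*off(p,-.088,-.004),.031,p[2])
E
```

```text
clock: 15.52
ee_pos: [0.5149, -0.0066, 0.0324]
ee_rot: [-0.205, -3.134, 0.0]
force: [0.2, -0.6, 0.4]
opening: 0.0353
finger_force: 30.0
a [ 0.5542 -0.0115 -0.1324] 0.0006 0.69 0.42
30.000200271606445 0.035293214958298125
turn [-0.    -0.001  0.   ] shift(tool) [-2.3 -0.   1.6] mm  at [ 0.5149 -0.0066  0.0326] t 15.68
```

View pics/s4.png

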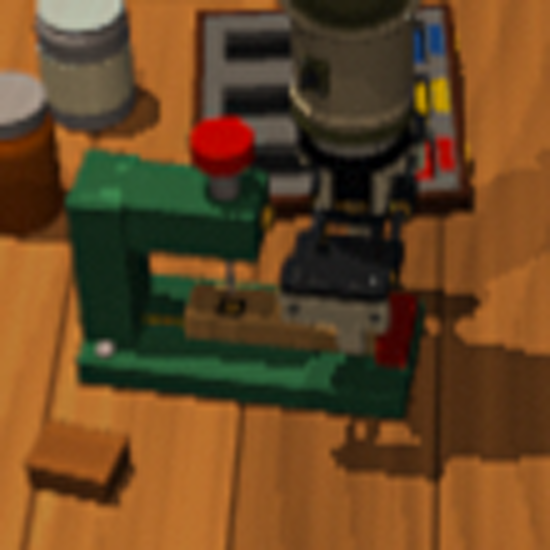

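```bash
python3 -m creep '{"delta_pos":[[-0.0025,0,0],[0,0,0.001],[0,0,0],[0,0,0],[0,0,0],[0,0,-0.05],[0,0,-0.06],[0,0,-0.06],[0,0,0],[0,0,0]],"turn":[[0,0,0],[0,0,0],[0,0,0],[0,0,0],[0,0,0],[0,0,0],[0,0,0],[0,0,0],[0,0,0],[0,0,0]],"gripper":[1,1,0,0,0,0,0,0,0,0]}'
python3 -m creep '{"delta_pos":[[0.02,0,-0.06],[0.02,0,-0.06],[0,0,0],[0,0,0],[0,0,0],[0,0,0],[0,0,0]],"turn":[[0,0,0],[0,0,0],[0,0,0],[0,0,0],[0,0,0],[0,0,0],[0,0,0]],"gripper":[1,1,1,1,1,1,1]}'
python3 - <<'E'
from h import *
s=read_state();c=capture("wrist");save(c,"w5.png",(100,60,340,260),2.2);print(s["ee_pos"])
for k,v in cleats(c,"wrist",s,.045).items(): print(k,*v)
print(bed(c,s))
m=barmask(c,"a");k=cloud(c,np.argwhere(m)[:,::-1],s);k=k[abs(k[:,2]-.203)<.006];print("knob",len(k),(k.min(0)+k.max(0))/2,k.mean(0))
c=capture("top")
for k,v in cleats(c,"top",None,.045).items(): print(k,*v)
print(bed(c))
E
```

```text
clock: 16.92
ee_pos: [0.5179, -0.0069, 0.2016]
ee_rot: [0.205, 3.135, 0.0]
force: [0.3, 0.1, 1.1]
opening: 0.0931
finger_force: 0.0
clock: 17.8
ee_pos: [0.4789, -0.0019, 0.3195]
ee_rot: [-0.205, -3.133, 0.001]
force: [0.1, -0.2, -0.1]
opening: 0.0276
finger_force: 0.0
[ 0.47889355 -0.00190468  0.31945371]Traceback (most recent call last):
  File "<stdin>", line 3, in <module>
  File "h.py", line 63, in cleats
    x,r=fit(outline(c,m,zt,s,zt-.006),TP,[*(b+.069*u),th])
            ~~~~~~~^^^^^^^^^^^^^^^^^^
  File "h.py", line 45, in outline
    p=max(cs,key=cv2.contourArea).reshape(-1,2)
      ~~~^^^^^^^^^^^^^^^^^^^^^^^^
ValueError: max() iterable argument is empty
```

View pics/w5.png

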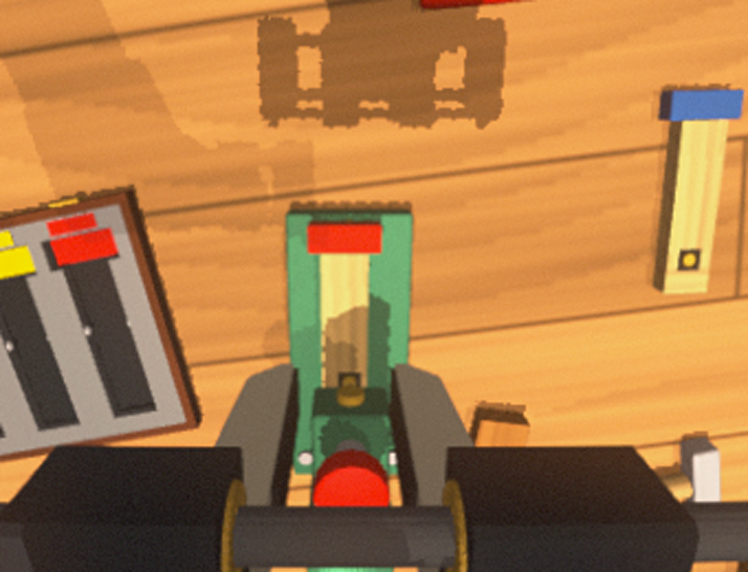

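The wrist crop shows red on the bed, with its bar end at (345,238) near the front edge and the mark at (349,382), just in front of the head. I compute the offsets relative to the bed.

```bash
python3 - <<'E'
s=open("h.py").read()
s=s.replace("        x,r=fit(outline(c,m,zt,s,zt-.006)","        o=outline(c,m,zt,s,zt-.006)\n        if o is None: continue\n        x,r=fit(o").replace("    p=max(cs,key","    if not cs: return None\n    p=max(cs,key").replace("m.sum()<200","m.sum()<150")
open("h.py","w").write(s)
E
cat > onbed.py <<'E'
from h import *
import sys
k=sys.argv[1];W={"a":(48,4),"b":(57,-4),"c":(52,0)}[k]
def run(cam,s):
    c=capture(cam);r=cleats(c,cam,s,.045)
    if k not in r: print(cam,"no cleat",list(r));x=None
    else: x=r[k][0];print(cam,r[k])
    (b,e),n=bed(c,s);print("  bed",b.round(4),round(e,4),n)
    if cam=="wrist":
        m=barmask(c,"a");q=cloud(c,np.argwhere(m)[:,::-1],s);q=q[abs(q[:,2]-.203)<.006]
        if len(q): print("  knob",len(q),((q.min(0)+q.max(0))/2).round(4))
    if x is not None:
        mk=off(x,W[0]/1e3,W[1]/1e3)
        for nm,pp in(("fit",b),("P0",P0)):
            d=mk-np.array(pp[:2]);a=pp[2];print("  mark in press",nm,(1e3*d@[[np.cos(a),-np.sin(a)],[np.sin(a),np.cos(a)]]).round(1))
        # seen mark
        rr=onplane(c,[[0,0]],.045,s)
run("wrist",read_state());run("top",None)
E
python3 onbed.py a
```

```text
wrist (array([ 0.557 , -0.011 , -0.1373]), np.float64(0.0012), 0.57, np.float64(0.26))
  bed [ 0.6065 -0.017  -0.1268] 0.0008 67
  knob 560 [ 0.5952 -0.0151  0.2008]
  mark in press fit [-1.8  3.2]
  mark in press P0 [-0.   0.9]
top no cleat []
  bed [ 0.605  -0.0145 -0.129 ] nan 0
  return _methods._mean(a, axis=axis, dtype=dtype,
  ret = ret.dtype.type(ret / rcount)
```

```bash
python3 - <<'E'
from h import *
go(.605,-.0148,.210,-.131)
E
```

```text
turn [-0.  0.  0.] shift(tool) [-126.5    3.7  110.3] mm  at [ 0.4791 -0.0019  0.3203] t 18.1
```

```bash
python3 -m creep '{"delta_pos":[[-0.04,0.004,0],[-0.045,0,0.01],[-0.042,0,0.04],[0,0,0.04],[0,0,0.018],[0,0,0],[0,0,0.008],[0,0,0.007],[0,0,0],[0,0,0]],"turn":[[0,0,0],[0,0,0],[0,0,0],[0,0,0],[0,0,0],[0,0,0],[0,0,0],[0,0,0],[0,0,0],[0,0,0]],"gripper":[1,1,1,1,1,1,1,1,1,1]}'
python3 -m creep '{"delta_pos":[[0,0,0.004],[0,0,0.003],[0,0,0],[0,0,0]],"turn":[[0,0,0],[0,0,0],[0,0,0],[0,0,0]],"gripper":[1,1,1,1]}'
```

```text
clock: 19.35
ee_pos: [0.6061, -0.0144, 0.198]
ee_rot: [0.205, 3.133, 0.0]
force: [2.1, -0.6, 3.7]
opening: 0.0007
finger_force: 1.9
clock: 19.85
ee_pos: [0.6061, -0.0144, 0.1905]
ee_rot: [0.205, 3.134, 0.0]
force: [3.0, -0.1, 5.0]
opening: 0.0003
finger_force: 2.5
```

```bash
python3 -m creep '{"delta_pos":[[0,0,0.002],[0,0,0.002],[0,0,0],[0,0,0]],"turn":[[0,0,0],[0,0,0],[0,0,0],[0,0,0]],"gripper":[1,1,1,1]}'
python3 -m creep '{"delta_pos":[[0,0,0.002],[0,0,0.002],[0,0,0.001],[0,0,0],[0,0,0]],"turn":[[0,0,0],[0,0,0],[0,0,0],[0,0,0],[0,0,0]],"gripper":[1,1,1,1,1]}'
```

```text
clock: 20.35
ee_pos: [0.6061, -0.0144, 0.1871]
ee_rot: [0.205, 3.133, 0.0]
force: [1.3, 0.1, 9.5]
opening: 0.0008
finger_force: 4.8
clock: 20.98
ee_pos: [0.6061, -0.0144, 0.1825]
ee_rot: [0.205, 3.133, 0.001]
force: [0.0, 0.3, 14.2]
opening: 0.0006
finger_force: 6.9
```

```bash
python3 -m creep '{"delta_pos":[[0,0,0.001],[0,0,0.001],[0,0,0],[0,0,0]],"turn":[[0,0,0],[0,0,0],[0,0,0],[0,0,0]],"gripper":[1,1,1,1]}'
python3 -m creep '{"delta_pos":[[0,0,0.001],[0,0,0],[0,0,0]],"turn":[[0,0,0],[0,0,0],[0,0,0]],"gripper":[1,1,1]}'
```

```text
clock: 21.48
ee_pos: [0.6062, -0.0144, 0.1817]
ee_rot: [0.205, 3.132, 0.001]
force: [-2.9, -0.3, 26.7]
opening: 0.0009
finger_force: 13.0
clock: 21.85
ee_pos: [0.6062, -0.0144, 0.1814]
ee_rot: [0.206, 3.132, 0.001]
force: [-4.9, -0.4, 31.8]
opening: 0.0004
finger_force: 16.2
```

The hard stop came at about 0.021 with 27–32 N, so the red pin is home. Next I retract and regrasp red.

```bash
python3 -m creep '{"delta_pos":[[0,0,-0.03],[0,0,-0.05],[0.03,0,-0.04],[0.055,0.0,-0.01],[0.04,0,0],[0,0,0],[0,0,0],[0,0,0],[0,0,0]],"turn":[[0,0,0],[0,0,0],[0,0,0],[0,0,0],[0,0,0],[0,0,0],[0,0,0],[0,0,0],[0,0,0]],"gripper":[1,1,1,0,0,0,0,0,0]}'
python3 onbed.py a 2>/dev/null
python3 - <<'E'
from h import *
c=capture("side");save(c,"s5.png",(190,140,110,110),5)
E
```

```text
clock: 22.98
ee_pos: [0.482, 0.0017, 0.3078]
ee_rot: [-0.206, -3.134, 0.001]
force: [0.3, 0.9, -0.5]
opening: 0.0558
finger_force: 0.0
wrist (array([ 0.5572, -0.0113, -0.1477]), np.float64(0.0013), 0.81, np.float64(0.24))
  bed [ 0.6063 -0.0165 -0.1247] 0.0003 71
  knob 468 [ 0.5935 -0.013   0.2007]
  mark in press fit [-1.3  1.9]
  mark in press P0 [0.3 0.1]
top no cleat []
  bed [ 0.605  -0.0145 -0.129 ] nan 0
```

View pics/s5.png

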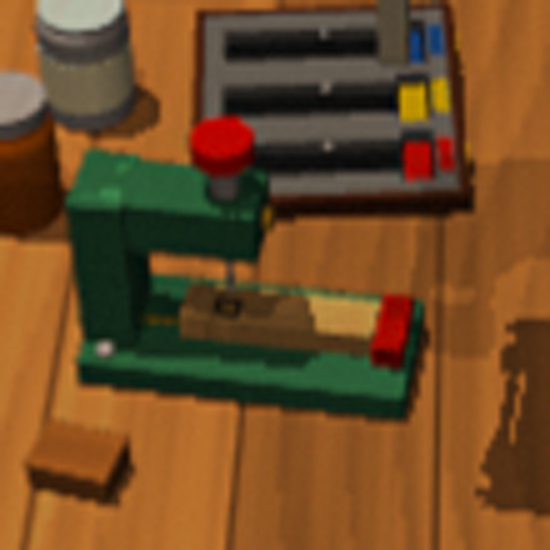

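The side view shows the red pin hole now dark at (228,305) under the raised punch at (232,270). Now I pick red up.

```bash
python3 - <<'E'
from h import *
p=[.5571,-.0115,-.136];go(*off(p,-.040),.0305,p[2])
E
```

```text
turn [-0.    -0.     0.005] shift(tool) [-36.6  -2.9 277.6] mm  at [0.4816 0.0018 0.3081] t 23.23
```

```bash
python3 -m creep '{"delta_pos":[[-0.037,-0.003,0.04],[0,0,0.06],[0,0,0.06],[0,0,0.06],[0,0,0.04],[0,0,0.017],[0,0,0],[0,0,0],[0,0,0],[0,0,0]],"turn":[[0,0,0],[0,0,0],[0,0,0],[0,0,0],[0,0,0],[0,0,0],[0,0,0],[0,0,0],[0,0,0],[0,0,0]],"gripper":[0,0,0,0,0,0,0,1,1,1]}'
python3 -m creep '{"delta_pos":[[0,0,0],[0,0,0],[0,0,0],[0,0,0],[0,0,-0.004],[0.03,0,0],[0.03,0,0],[0.025,0,0],[0,0,-0.02],[0,0,0]],"turn":[[0,0,0],[0,0,0],[0,0,0],[0,0,0],[0,0,0],[0,0,0],[0,0,0],[0,0,0],[0,0,0],[0,0,0]],"gripper":[1,1,1,1,1,1,1,1,1,1]}'
python3 - <<'E'
from h import *
C=[.5521,-.2844,.0672]
s=read_state();c=capture("top");d=cut_out("case","top")[0];print(fit(outline(c,d["mask"],.018,None,.010),RP,C))
n=off(C,0,.072);print(n);go(*off([*n,C[2]],-.04),.06,C[2])
E
```

```text
clock: 24.48
ee_pos: [0.5183, -0.0059, 0.0321]
ee_rot: [0.205, 3.133, 0.0]
force: [-0.0, 0.5, 0.4]
opening: 0.0673
finger_force: 0.0
clock: 25.72
ee_pos: [0.4342, 0.0052, 0.0561]
ee_rot: [0.205, 3.133, 0.001]
force: [0.5, -0.1, -1.0]
opening: 0.0353
finger_force: 30.0
(array([ 0.55210549, -0.28431065,  0.06615582]), np.float64(0.0010277393101384147))
[ 0.54726524 -0.21256251]
turn [ 0.     0.001 -0.198] shift(tool) [ -58.1 -224.9   -4.8] mm  at [0.4342 0.0052 0.0552] t 25.82
```

```bash
python3 -m creep '{"delta_pos":[[0,-0.05,0],[0,-0.05,-0.01],[0,-0.05,-0.05],[0,-0.05,-0.05],[0,0,0],[0,0,0],[0,0,0],[0,0,0],[0,0,0],[0,0,0]],"turn":[[0,0,0],[0,0,0],[0,0,0],[0,0,0],[0,0,-0.099],[0,0,-0.099],[0,0,0],[0,0,0],[0,0,0],[0,0,0]],"gripper":[1,1,1,1,1,1,1,1,1,1]}'
cat > caselook.py <<'E'
from h import *
import sys
k=sys.argv[1];C=[.5521,-.2844,.0672]
s=read_state();c=capture("wrist");save(c,sys.argv[2],None,1.2)
r=cleats(c,"wrist",s,s["ee_pos"][2]+.014);print(r.get(k))
for d in cut_out("case","wrist")[:2]:
    o=outline(c,d["mask"],.018,s,.010)
    if o is not None: print("case",d["p"],fit(o,RP,C),len(o))
for kk in "abc":   # tab / patch centroids
    m=barmask(c,kk).astype(np.uint8);n,l,st,ce=cv2.connectedComponentsWithStats(m)
    for i in range(1,n):
        if st[i,4]>60:
            q=onplane(c,[ce[i]],.018,s)[0];
            if abs(q[1]+.28)<.15: print(kk,st[i,4],ce[i].round(1),"z18",q[:2].round(4),"z6",onplane(c,[ce[i]],.006,s)[0][:2].round(4))
go(*off([*off(C,0,{"a":.072,"b":0,"c":-.072}[k]),C[2]],-.04),.06,C[2])
E
python3 caselook.py a w6.png
```

```text
clock: 27.08
ee_pos: [0.409, -0.1814, 0.1535]
ee_rot: [0.105, -3.14, -0.0]
force: [0.4, -0.4, -1.3]
opening: 0.0355
finger_force: 30.0
(array([ 0.4489, -0.1782,  0.0685]), np.float64(0.0008), 0.67, np.float64(0.41))
case 0.57 (array([ 0.57351496, -0.27835436,  0.06959122]), np.float64(0.021634973031719268)) 633
a 3800 [255.4 202.4] z18 [ 0.4309 -0.1801] z6 [ 0.4351 -0.1798]
a 76 [207.1 228.6] z18 [ 0.4684 -0.2361] z6 [ 0.4741 -0.2381]
b 291 [163.2 219. ] z18 [ 0.4595 -0.289 ] z6 [ 0.4648 -0.2931]
b 571 [167.5 232.2] z18 [ 0.4766 -0.2845] z6 [ 0.4826 -0.2884]
c 309 [112.5 232.3] z18 [ 0.4819 -0.3529] z6 [ 0.4881 -0.3595]
turn [-0.  0.  0.] shift(tool) [-95.8 -40.2  93.6] mm  at [ 0.4091 -0.1815  0.1536] t 27.23
```

View pics/w6.png

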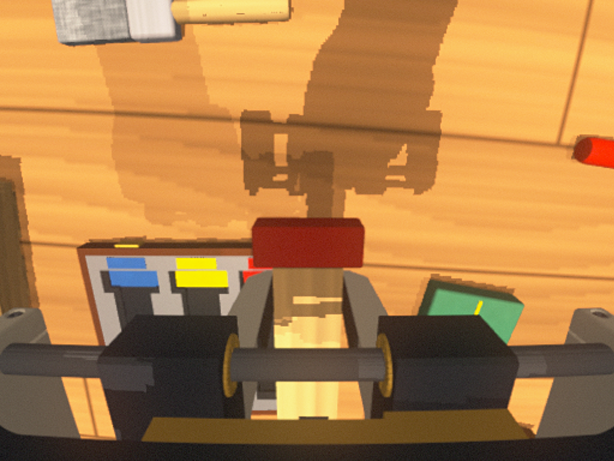

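```bash
python3 -m creep '{"delta_pos":[[-0.03,-0.01,0],[-0.03,-0.015,0.01],[-0.03,-0.0145,0.03],[-0.0055,0,0.04],[0,0,0.026],[0,0,0],[0,0,0],[0,0,0]],"turn":[[0,0,0],[0,0,0],[0,0,0],[0,0,0],[0,0,0],[0,0,0],[0,0,0],[0,0,0]],"gripper":[1,1,1,1,1,1,1,1]}'
cat > nestlook.py <<'E'
from h import *
import sys
k=sys.argv[1];C=[.5518,-.2836,.0672];ly={"a":.072,"b":0,"c":-.072}[k]
s=read_state();c=capture("wrist")
if len(sys.argv)>2: save(c,sys.argv[2],(60,90,392,250),2)
zt=float(sys.argv[3]) if len(sys.argv)>3 else s["ee_pos"][2]+.0145
r=cleats(c,"wrist",s,zt).get(k);print(r,s["ee_pos"].round(4),s["opening"].round(4),s["force"].round(1))
n=off(C,0,ly)
if r: 
    d=n-r[0][:2];M=R.from_rotvec(s["ee_rot"]).as_matrix();print("cleat needs tool shift mm",(M.T@[*d,0]*1e3).round(1),"yaw",round(C[2]-r[0][2],3))
go(*off([*n,C[2]],-.0397),.0215,C[2])
E
python3 nestlook.py a w7.png
```

```text
clock: 28.22
ee_pos: [0.5075, -0.215, 0.0489]
ee_rot: [-0.105, 3.138, -0.001]
force: [0.8, -0.0, -1.3]
opening: 0.0355
finger_force: 30.0Traceback (most recent call last):
  File "nestlook.py", line 7, in <module>
    r=cleats(c,"wrist",s,zt).get(k);print(r,s["ee_pos"].round(4),s["opening"].round(4),s["force"].round(1))
                                                                 ^^^^^^^^^^^^^^^^^^
AttributeError: 'float' object has no attribute 'round'
```

View pics/w7.png

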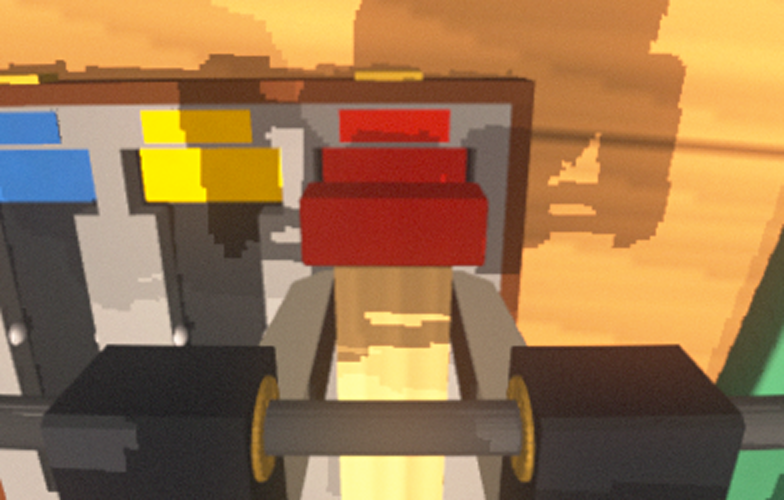

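The red bar is centred over its nest: the slot spans columns 320–470 and the bar 303–486.

```bash
sed -i 's/s\["opening"\].round(4)/round(s["opening"],4)/' nestlook.py; python3 nestlook.py a
```

```text
(array([ 0.5472, -0.2119,  0.0623]), np.float64(0.0007), 0.8, np.float64(0.41)) [ 0.5074 -0.2149  0.0487] 0.0359 [ 0.8  0.1 -1.3]
cleat needs tool shift mm [ 0.2  0.2 -0. ] yaw 0.005
turn [-0.001  0.001 -0.   ] shift(tool) [-0.1  0.4 26.9] mm  at [ 0.5072 -0.2148  0.0484] t 28.43
```

```bash
python3 -m creep '{"delta_pos":[[0,0,0.012],[0,0,0.01],[0,0,0.004],[0,0,0],[0,0,0]],"turn":[[0,0,0],[0,0,0],[0,0,0],[0,0,0],[0,0,0]],"gripper":[1,1,1,1,1]}'; python3 nestlook.py a
```

```text
clock: 29.05
ee_pos: [0.507, -0.2147, 0.0224]
ee_rot: [-0.105, 3.139, -0.001]
force: [-3.6, 1.3, 22.7]
opening: 0.0356
finger_force: 30.0
(array([ 0.5465, -0.2114,  0.0705]), np.float64(0.0007), 0.83, np.float64(0.42)) [ 0.507  -0.2147  0.0224] 0.0356 [-3.6  1.3 22.7]
cleat needs tool shift mm [-0.4 -0.4  0. ] yaw -0.003
turn [-0.     0.001 -0.   ] shift(tool) [-0.4  0.2  0.9] mm  at [ 0.507  -0.2147  0.0224] t 29.15
```

```bash
python3 -m creep '{"delta_pos":[[0,0,-0.001],[0,0,0],[0,0,0],[0,0,-0.04],[0,0,-0.03],[0,0,0],[0,0,0],[0,0,0],[0,0,0]],"turn":[[0,0,0],[0,0,0],[0,0,0],[0,0,0],[0,0,0],[0,0,0],[0,0,0],[0,0,0],[0,0,0]],"gripper":[0.45,0.45,0.45,0.45,1,1,1,1,1]}'; python3 nestlook.py a w8.png 0.036; python3 - <<'E'
from h import *
C=[.5518,-.2836,.0672];go(*off(C,0,.072),.036,C[2])
E
```

```text
clock: 30.28
ee_pos: [0.5065, -0.2144, 0.0917]
ee_rot: [0.106, -3.138, -0.001]
force: [1.0, -0.6, -0.1]
opening: 0.0055
finger_force: 0.0
(array([ 0.5469, -0.2102,  0.0796]), np.float64(0.001), 0.91, np.float64(0.47)) [ 0.5065 -0.2144  0.0917] 0.0055 [ 1.  -0.6 -0.1]
cleat needs tool shift mm [ 0.  -1.6 -0. ] yaw -0.012
turn [ 0.    -0.001  0.   ] shift(tool) [-0.7  0.  70.5] mm  at [ 0.5067 -0.2145  0.092 ] t 30.38
turn [ 0.    -0.001  0.   ] shift(tool) [-40.4   0.   56. ] mm  at [ 0.5067 -0.2145  0.092 ] t 30.38
```

View pics/w8.png

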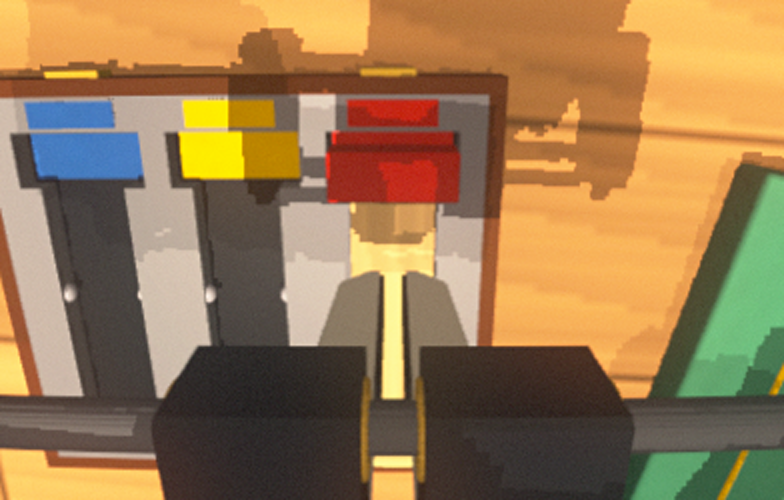

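Red sits in its nest, held by the studs. I press it at the middle.

```bash
python3 -m creep '{"delta_pos":[[-0.02,0,0],[-0.02,0,0.02],[0,0,0.03],[0,0,0.004],[0,0,0.003],[0,0,0.002],[0,0,0.002],[0,0,0.002],[0,0,0],[0,0,0]],"turn":[[0,0,0],[0,0,0],[0,0,0],[0,0,0],[0,0,0],[0,0,0],[0,0,0],[0,0,0],[0,0,0],[0,0,0]],"gripper":[1,1,1,1,1,1,1,1,1,1]}'
python3 -m creep '{"delta_pos":[[0,0,0.002],[0,0,0.001],[0,0,0],[0,0,0]],"turn":[[0,0,0],[0,0,0],[0,0,0],[0,0,0]],"gripper":[1,1,1,1]}'
```

```text
clock: 31.62
ee_pos: [0.5468, -0.2127, 0.0309]
ee_rot: [-0.104, 3.139, -0.002]
force: [0.4, -0.0, -0.0]
opening: 0.0005
finger_force: 0.0
clock: 32.12
ee_pos: [0.5469, -0.212, 0.0264]
ee_rot: [0.106, -3.14, -0.0]
force: [0.1, -0.5, 5.1]
opening: 0.0007
finger_force: 2.6
```

```bash
python3 -m creep '{"delta_pos":[[0,0,0.001],[0,0,0.001],[0,0,0],[0,0,0]],"turn":[[0,0,0],[0,0,0],[0,0,0],[0,0,0]],"gripper":[1,1,1,1]}'; python3 -m creep '{"delta_pos":[[0,0,-0.05],[0,0,-0.06],[0,0,-0.06],[0.05,0.03,-0.06],[0.05,0.05,0],[0,0.06,0],[0,0.06,0],[0,0.06,0],[0,0.06,0],[0,0.06,0]],"turn":[[0,0,0],[0,0,0],[0,0,0],[0,0,0],[0,0,0],[0,0,0],[0,0,0],[0,0,0],[0,0,0],[0,0,0]],"gripper":[1,1,1,1,1,0,0,0,0,0]}'; python3 - <<'E'
from h import *
c=capture("top")
for k,v in cleats(c,"top").items(): print(k,*v)
go(.47,.25,.22,.0)
E
```

```text
clock: 32.62
ee_pos: [0.5469, -0.2119, 0.0263]
ee_rot: [-0.106, 3.139, -0.001]
force: [-5.4, 0.9, 27.3]
opening: 0.0004
finger_force: 14.2
clock: 33.88
ee_pos: [0.4403, 0.1503, 0.2391]
ee_rot: [0.106, -3.139, 0.0]
force: [0.6, 0.1, 0.5]
opening: 0.0459
finger_force: 0.0
a [ 0.5494 -0.2111  0.0833] 0.001 0.76 0.18
turn [ 0.003 -0.     0.076] shift(tool) [-30.   94.9  19.2] mm  at [0.44   0.1551 0.2392] t 33.98
```

Red bottomed out at 0.0263 (home is 0.026). Blue is next, with a fresh look first.

```bash
python3 -m creep '{"delta_pos":[[-0.01,0.05,0.02],[-0.01,0.05,0],[0,0.01,0],[0,0,0],[0,0,0],[0,0,0],[0,0,0]],"turn":[[0,0,0.076],[0,0,0.076],[0,0,0],[0,0,0],[0,0,0],[0,0,0],[0,0,0]],"gripper":[0,0,0,0,0,0,0]}'
python3 - <<'E'
from h import *
s=read_state();c=capture("wrist");r=cleats(c,"wrist",s)
for k,v in r.items(): print(k,*v)
if "c" in r: p=r["c"][0];go(*off(p,-.040),.005,p[2])
E
```

```text
clock: 34.85
ee_pos: [0.4589, 0.2579, 0.2196]
ee_rot: [0.135, 3.138, -0.0]
force: [0.9, 0.1, -0.7]
opening: 0.093
finger_force: 0.0
b [0.4824 0.3868 0.1413] 0.0004 0.72 0.11
```

```bash
python3 - <<'E'
from h import *
s=read_state();c=capture("wrist");save(c,"w9.png")
for d in cut_out("cleat_c","wrist"):
    m=d["mask"];print(d["p"],d["box"],m.sum(),{k:round((barmask(c,k)&m).sum()/m.sum(),3) for k in "abc"})
r=cleats(c,"wrist",s)
for k,v in r.items(): print(k,*v)
if "c" in r: p=r["c"][0];go(*off(p,-.040),.005,p[2])
E
```

```text
0.89 [252.3, 140.0, 40.5, 106.4] 2942 {'a': np.float64(0.0), 'b': np.float64(0.007), 'c': np.float64(0.058)}
0.72 [285.4, 1.4, 136.4, 53.3] 4994 {'a': np.float64(0.0), 'b': np.float64(0.004), 'c': np.float64(0.0)}
0.62 [317.8, 119.1, 48.9, 110.1] 3343 {'a': np.float64(0.0), 'b': np.float64(0.105), 'c': np.float64(0.0)}
b [0.4822 0.3864 0.1374] 0.0005 0.62 0.11
```

View pics/w9.png

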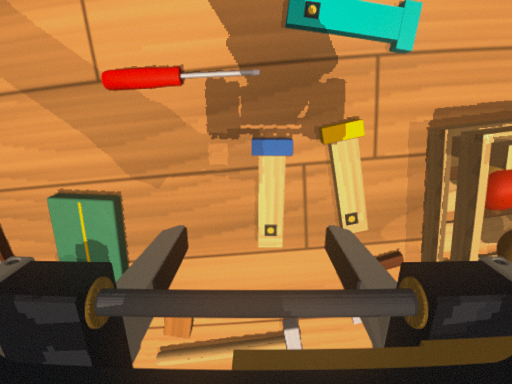

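Blue is at (272,190) and yellow at (347,175), with the decoy at (360,20). My colour threshold was too tight for blue.

```bash
sed -i 's/if not .07<n\[k\]<.5/if not .04<n[k]<.5/; s/else 150)/else 130)/' h.py; python3 - <<'E'
from h import *
s=read_state();c=capture("wrist");r=cleats(c,"wrist",s)
for k,v in r.items(): print(k,*v)
if "c" in r: p=r["c"][0];go(*off(p,-.040),.005,p[2])
E
```

```text
c [ 0.4951  0.2774 -0.0858] 0.0011 0.84 0.19
b [0.4823 0.3867 0.143 ] 0.0004 0.65 0.11
turn [0.    0.    0.001] shift(tool) [  5.4  21.7 214.5] mm  at [0.4588 0.2587 0.2195] t 35.2
```

```bash
python3 -m creep '{"delta_pos":[[0.005,0.022,0.03],[0,0,0.05],[0,0,0.05],[0,0,0.05],[0,0,0.0345],[0,0,0],[0,0,0],[0,0,0],[0,0,0],[0,0,0]],"turn":[[0,0,0],[0,0,0],[0,0,0],[0,0,0],[0,0,0],[0,0,0],[0,0,0],[0,0,0],[0,0,0],[0,0,0]],"gripper":[0,0,0,0,0,0,1,1,1,1]}'
python3 -m creep '{"delta_pos":[[0,0,0],[0,0,0],[0,0,0],[0,0,-0.02],[0,0,-0.035],[0,0,0],[0,0,0]],"turn":[[0,0,0],[0,0,0],[0,0,0],[0,0,0],[0,0,0],[0,0,0],[0,0,0]],"gripper":[1,1,1,1,1,1,1]}'
python3 - <<'E'
from h import *
go(*off(P0,-.170),.060,-.131)
E
```

```text
clock: 36.45
ee_pos: [0.4558, 0.2812, 0.0053]
ee_rot: [0.133, 3.138, 0.001]
force: [-0.1, -0.1, -0.6]
opening: 0.0576
finger_force: 0.0
clock: 37.33
ee_pos: [0.4555, 0.281, 0.0596]
ee_rot: [-0.133, -3.139, 0.0]
force: [-0.3, 0.1, -1.1]
opening: 0.0359
finger_force: 30.0
turn [-0.    -0.     0.046] shift(tool) [ -16.8 -273.7   -0.4] mm  at [0.4555 0.281  0.0596] t 37.33
```

```bash
python3 -m creep '{"delta_pos":[[-0.002,-0.03,0],[-0.003,-0.04,0],[-0.003,-0.04,0],[-0.003,-0.04,0],[-0.003,-0.04,0],[-0.003,-0.04,0],[0,-0.044,0],[0,0,0],[0,0,0],[0,0,0]],"turn":[[0,0,0.046],[0,0,0],[0,0,0],[0,0,0],[0,0,0],[0,0,0],[0,0,0],[0,0,0],[0,0,0],[0,0,0]],"gripper":[1,1,1,1,1,1,1,1,1,1]}'
cat > inhand.py <<'E'
from h import *
import sys
k=sys.argv[1];W={"a":(48,4),"b":(57,-4),"c":(52,0)}[k]
s=read_state();c=capture("wrist");r=cleats(c,"wrist",s,s["ee_pos"][2]+.0145).get(k)
print(r,round(s["finger_force"]),round(s["opening"],4))
t=off(P0,-W[0]/1e3,-W[1]/1e3)
if r:
    M=R.from_rotvec(s["ee_rot"]).as_matrix();print("tool shift to put mark under punch",(M.T@[*(t-r[0][:2]),0]*1e3).round(1),"yaw err",round(P0[2]-r[0][2],3))
go(*off([*t,P0[2]],-.0397),.0335,P0[2])
E
python3 inhand.py c
```

```text
clock: 38.58
ee_pos: [0.4383, 0.0084, 0.0596]
ee_rot: [-0.202, -3.135, -0.001]
force: [-0.4, 0.3, -0.6]
opening: 0.0358
finger_force: 30.0
None 30 0.0358
turn [ 0. -0.  0.] shift(tool) [-76.6  -1.2  26.3] mm  at [0.4382 0.0083 0.0598] t 38.67
```

```bash
python3 -m creep '{"delta_pos":[[0,0,0.013],[0,0,0.012],[-0.02,-0.001,0],[-0.02,0,0],[-0.02,0,0],[-0.0165,0,0],[0,0,0.003],[0,0,0],[0,0,0]],"turn":[[0,0,0],[0,0,0],[0,0,0],[0,0,0],[0,0,0],[0,0,0],[0,0,0],[0,0,0],[0,0,0]],"gripper":[1,1,1,1,1,1,1,1,1]}'
python3 - <<'E'
import re
s=open("inhand.py").read().replace('.get(k)\n',".get(k)\nif r is None: print([(round(d['p'],2),d['box'],{q:round((barmask(c,q)&d['mask']).sum()/d['mask'].sum(),2) for q in 'abc'}) for d in cut_out('cleat_c','wrist')])\n")
open("inhand.py","w").write(s)
E
python3 inhand.py c
```

```text
clock: 39.8
ee_pos: [0.5129, -0.0037, 0.0318]
ee_rot: [-0.205, -3.134, 0.0]
force: [-1.2, -0.1, -0.9]
opening: 0.0356
finger_force: 30.0
(array([ 0.5518, -0.0088, -0.141 ]), np.float64(0.0005), 0.8, np.float64(0.16)) 30 0.0356
tool shift to put mark under punch [-1.5  1.2 -0. ] yaw err 0.012
turn [-0.    -0.    -0.001] shift(tool) [-0.6  1.  -1.5] mm  at [ 0.5133 -0.0037  0.032 ] t 39.9
```

```bash
python3 -m creep '{"delta_pos":[[-0.001,0.001,0],[0,0,0.001],[0,0,0],[0,0,0],[0,0,0],[0,0,0],[0,0,-0.05],[0,0,-0.06],[0,0,-0.06],[0.02,0,-0.06]],"turn":[[0,0,0],[0,0,0],[0,0,0],[0,0,0],[0,0,0],[0,0,0],[0,0,0],[0,0,0],[0,0,0],[0,0,0]],"gripper":[1,1,1,0,0,0,0,0,0,0]}'
python3 -m creep '{"delta_pos":[[0.018,0,-0.05],[0,0,0],[0,0,0],[0,0,0],[0,0,0],[0,0,0]],"turn":[[0,0,0],[0,0,0],[0,0,0],[0,0,0],[0,0,0],[0,0,0]],"gripper":[1,1,1,1,1,1]}'
python3 onbed.py c 2>/dev/null; python3 - <<'E'
from h import *
go(.605,-.0148,.210,-.131)
E
```

```text
clock: 41.15
ee_pos: [0.4958, -0.0004, 0.2624]
ee_rot: [0.206, 3.134, 0.001]
force: [0.5, -1.4, -1.1]
opening: 0.0929
finger_force: 0.0
clock: 41.9
ee_pos: [0.4775, 0.002, 0.3095]
ee_rot: [-0.205, -3.133, -0.0]
force: [-0.6, 0.0, 1.2]
opening: 0.0378
finger_force: 0.0
wrist (array([ 0.5541, -0.0074, -0.1532]), np.float64(0.001), 0.69, np.float64(0.21))
  bed [ 0.6078 -0.0105 -0.1242] 0.0006 66
  knob 376 [ 0.5909 -0.0133  0.2007]
  mark in press fit [-1.7 -5.1]
  mark in press P0 [ 0.6 -0.8]
top no cleat []
  bed [ 0.605  -0.0145 -0.129 ] nan 0
turn [ 0. -0.  0.] shift(tool) [-128.6   -0.   100. ] mm  at [0.4775 0.002  0.31  ] t 42.1
```

```bash
python3 -m creep '{"delta_pos":[[-0.04,0,0],[-0.045,0,0],[-0.043,0,0.03],[0,0,0.05],[0,0,0.018],[0,0,0.008],[0,0,0.008],[0,0,0.006],[0,0,0],[0,0,0]],"turn":[[0,0,0],[0,0,0],[0,0,0],[0,0,0],[0,0,0],[0,0,0],[0,0,0],[0,0,0],[0,0,0],[0,0,0]],"gripper":[1,1,1,1,1,1,1,1,1,1]}'
python3 -m creep '{"delta_pos":[[0,0,0.002],[0,0,0.002],[0,0,0],[0,0,0]],"turn":[[0,0,0],[0,0,0],[0,0,0],[0,0,0]],"gripper":[1,1,1,1]}'
python3 -m creep '{"delta_pos":[[0,0,0.002],[0,0,0.002],[0,0,0],[0,0,0]],"turn":[[0,0,0],[0,0,0],[0,0,0],[0,0,0]],"gripper":[1,1,1,1]}'
```

```text
clock: 43.35
ee_pos: [0.6045, -0.0146, 0.191]
ee_rot: [0.205, 3.134, -0.0]
force: [-4.2, 0.8, 5.0]
opening: 0.0006
finger_force: 2.5
clock: 43.85
ee_pos: [0.6045, -0.0146, 0.1873]
ee_rot: [0.205, 3.134, -0.0]
force: [-5.3, 1.1, 9.1]
opening: 0.0008
finger_force: 4.8
clock: 44.35
ee_pos: [0.6045, -0.0146, 0.1834]
ee_rot: [0.205, 3.134, -0.0]
force: [-5.0, 0.7, 11.2]
opening: 0.0006
finger_force: 5.3
```

```bash
python3 -m creep '{"delta_pos":[[0,0,0.002],[0,0,0.001],[0,0,0.001],[0,0,0],[0,0,0]],"turn":[[0,0,0],[0,0,0],[0,0,0],[0,0,0],[0,0,0]],"gripper":[1,1,1,1,1]}'
python3 -m creep '{"delta_pos":[[0,0,-0.03],[0,0,-0.05],[0.03,0,-0.04],[0.055,0.0,-0.01],[0.04,0,0],[0,0,0],[0,0,0],[0,0,0],[0,0,0]],"turn":[[0,0,0],[0,0,0],[0,0,0],[0,0,0],[0,0,0],[0,0,0],[0,0,0],[0,0,0],[0,0,0]],"gripper":[1,1,1,0,0,0,0,0,0]}'
python3 onbed.py c 2>/dev/null
```

```text
clock: 44.98
ee_pos: [0.6046, -0.0146, 0.1814]
ee_rot: [0.205, 3.133, -0.001]
force: [-11.2, -0.4, 31.3]
opening: 0.0003
finger_force: 15.1
clock: 46.1
ee_pos: [0.4812, 0.0015, 0.3078]
ee_rot: [-0.206, -3.134, -0.001]
force: [-0.8, 0.2, -0.7]
opening: 0.0559
finger_force: 0.0
wrist (array([ 0.5539, -0.0069, -0.1413]), np.float64(0.0009), 0.77, np.float64(0.21))
  bed [ 0.6071 -0.0116 -0.1407] 0.0007 68
  knob 454 [ 0.5928 -0.013   0.2009]
  mark in press fit [-1.3 -2.8]
  mark in press P0 [0.3 0.3]
top no cleat []
  bed [ 0.605  -0.0145 -0.129 ] nan 0
```

Blue's pin is home too: the hard stop came at the same height, 0.1814. I regrasp at cleat x = -40 mm and go to the case.

```bash
python3 - <<'E'
from h import *
p=[.5539,-.0072,-.136];go(*off(p,-.040),.0305,p[2])
E
```

```text
turn [ 0.    -0.     0.005] shift(tool) [-33.7   1.2 277.5] mm  at [0.4807 0.0016 0.308 ] t 46.3
```

```bash
python3 -m creep '{"delta_pos":[[-0.034,0.001,0.04],[0,0,0.06],[0,0,0.06],[0,0,0.06],[0,0,0.04],[0,0,0.017],[0,0,0],[0,0,0],[0,0,0],[0,0,0]],"turn":[[0,0,0],[0,0,0],[0,0,0],[0,0,0],[0,0,0],[0,0,0],[0,0,0],[0,0,0],[0,0,0],[0,0,0]],"gripper":[0,0,0,0,0,0,0,1,1,1]}'
python3 -m creep '{"delta_pos":[[0,0,0],[0,0,0],[0,0,0],[0,0,0],[0,0,-0.004],[0.03,0,0],[0.03,0,0],[0.025,0,0],[0,0,-0.02],[0,0,0]],"turn":[[0,0,0],[0,0,0],[0,0,0],[0,0,0],[0,0,0],[0,0,0],[0,0,0],[0,0,0],[0,0,0],[0,0,0]],"gripper":[1,1,1,1,1,1,1,1,1,1]}'
python3 -m creep '{"delta_pos":[[0,-0.05,0],[0,-0.05,-0.01],[0,-0.05,-0.05],[0,-0.05,-0.05],[0,0,0],[0,0,0],[0,0,0],[0,0,0],[0,0,0],[0,0,0]],"turn":[[0,0,0],[0,0,0],[0,0,0],[0,0,0],[0,0,-0.099],[0,0,-0.099],[0,0,0],[0,0,0],[0,0,0],[0,0,0]],"gripper":[1,1,1,1,1,1,1,1,1,1]}'
python3 nestlook.py c
```

```text
clock: 47.55
ee_pos: [0.5148, -0.002, 0.0321]
ee_rot: [0.206, 3.133, 0.0]
force: [-0.9, -1.1, 0.4]
opening: 0.0675
finger_force: 0.0
clock: 48.8
ee_pos: [0.4307, 0.0094, 0.0561]
ee_rot: [0.205, 3.133, 0.001]
force: [-0.2, -0.0, -1.7]
opening: 0.0355
finger_force: 29.9
clock: 50.05
ee_pos: [0.4065, -0.1733, 0.1492]
ee_rot: [0.105, -3.14, -0.001]
force: [0.7, 0.4, -0.9]
opening: 0.0356
finger_force: 29.9
None [ 0.4065 -0.1733  0.1492] 0.0356 [ 0.7  0.4 -0.9]
turn [0. 0. 0.] shift(tool) [ -97.8 -191.7  127.7] mm  at [ 0.4066 -0.1734  0.1492] t 50.15
```

```bash
python3 -m creep '{"delta_pos":[[-0.018,-0.03,0],[-0.02,-0.04,0],[-0.02,-0.04,0],[-0.02,-0.04,0.02],[-0.02,-0.042,0.04],[0,0,0.04],[0,0,0],[0,0,0],[0,0,0]],"turn":[[0,0,0],[0,0,0],[0,0,0],[0,0,0],[0,0,0],[0,0,0],[0,0,0],[0,0,0],[0,0,0]],"gripper":[1,1,1,1,1,1,1,1,1]}'
python3 nestlook.py c w10.png
```

```text
clock: 51.28
ee_pos: [0.518, -0.3586, 0.0512]
ee_rot: [-0.106, 3.137, -0.002]
force: [0.3, -0.9, 0.2]
opening: 0.0359
finger_force: 29.9
(array([ 0.5578, -0.3559,  0.0534]), np.float64(0.0007), 0.8, np.float64(0.21)) [ 0.518  -0.3586  0.0512] 0.0359 [ 0.3 -0.9  0.2]
cleat needs tool shift mm [ 1.1  0.5 -0. ] yaw 0.014
turn [-0.001  0.002  0.   ] shift(tool) [ 0.7  0.7 29.4] mm  at [ 0.5177 -0.3587  0.0509] t 51.38
```

View pics/w10.png

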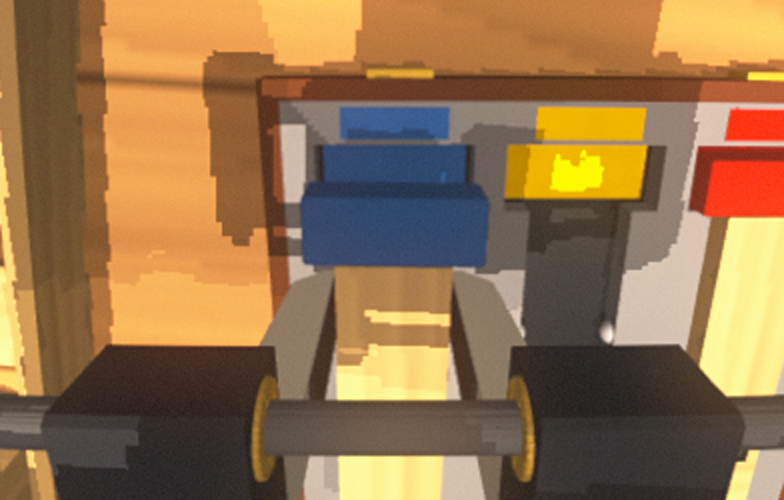

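The blue bar is centred over the blue slot, as red was. I lower it.

```bash
python3 -m creep '{"delta_pos":[[0.0007,0.0005,0.014],[0,0,0.01],[0,0,0.004],[0,0,0],[0,0,0]],"turn":[[0,0,0],[0,0,0],[0,0,0],[0,0,0],[0,0,0]],"gripper":[1,1,1,1,1]}'; python3 nestlook.py c
```

```text
clock: 52.0
ee_pos: [0.515, -0.3583, 0.0205]
ee_rot: [0.105, -3.137, -0.001]
force: [-6.0, -2.0, 0.8]
opening: 0.0363
finger_force: 29.8
(array([ 0.5548, -0.3558,  0.055 ]), np.float64(0.0006), 0.94, np.float64(0.3)) [ 0.515  -0.3583  0.0205] 0.0363 [-6.  -2.   0.8]
cleat needs tool shift mm [-1.9  0.2 -0. ] yaw 0.012
turn [ 0.001 -0.002 -0.   ] shift(tool) [-2.   0.  -0.9] mm  at [ 0.515  -0.3583  0.0206] t 52.1
```

```bash
python3 -m creep '{"delta_pos":[[0,0,-0.001],[0,0,0],[0,0,0],[0,0,-0.04],[0,0,-0.03],[0,0,0],[0,0,0],[0,0,0],[0,0,0]],"turn":[[0,0,0],[0,0,0],[0,0,0],[0,0,0],[0,0,0],[0,0,0],[0,0,0],[0,0,0],[0,0,0]],"gripper":[0.45,0.45,0.45,0.45,1,1,1,1,1]}'; python3 nestlook.py c w11.png 0.036; python3 - <<'E'
from h import *
C=[.5518,-.2836,.0672];go(*off(C,0,-.072),.036,C[2])
c=capture("wrist");s=read_state();m=[d for d in cut_out("cleat_c","wrist") if (barmask(c,"c")&d["mask"]).sum()>100][0]["mask"]
p=cloud(c,np.argwhere(m)[:,::-1],s);u=np.array([np.cos(C[2]),np.sin(C[2])]);l=(p[:,:2]-off(C,0,-.072))@u
for a,b in((-.08,-.06),(-.055,-.03),(-.03,0),(0,.05)):
    q=p[(l>a)&(l<b)];print(a,len(q),np.percentile(q[:,2],[50,80]).round(4) if len(q) else "")
E
```

```text
clock: 53.22
ee_pos: [0.5161, -0.3578, 0.0913]
ee_rot: [0.106, -3.139, -0.002]
force: [-0.4, 0.2, 0.2]
opening: 0.0056
finger_force: 0.0
(array([ 0.5547, -0.3669, -0.1277]), np.float64(0.0033), 0.81, np.float64(0.11)) [ 0.5161 -0.3578  0.0913] 0.0056 [-0.4  0.2  0.2]
cleat needs tool shift mm [-2.7 11.3  0. ] yaw 0.195
turn [ 0.001 -0.    -0.   ] shift(tool) [-0.8 -0.3 70.2] mm  at [ 0.5162 -0.3579  0.0917] t 53.33
turn [ 0.001 -0.    -0.   ] shift(tool) [-40.5  -0.3  55.7] mm  at [ 0.5162 -0.3579  0.0917] t 53.33
-0.08 1519 [0.0353 0.0361]
-0.055 1116 [0.035  0.0357]
-0.03 304 [0.0347 0.0354]
0 80 [0.0345 0.035 ]
```

View pics/w11.png

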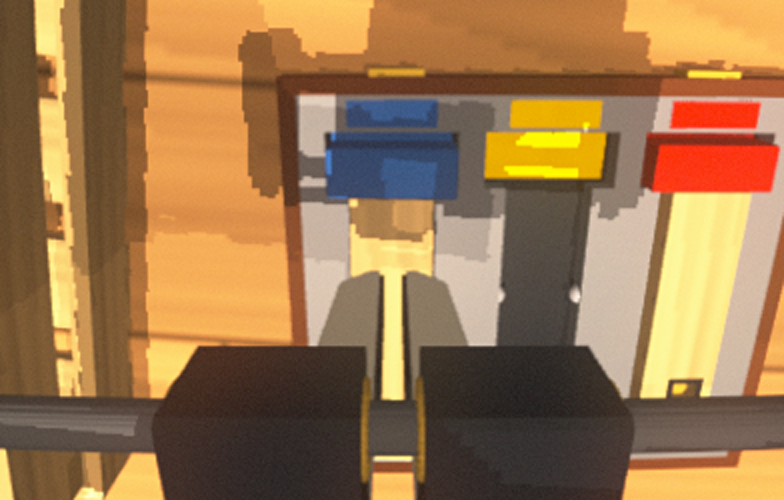

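Blue lies flat in its nest with its top at z 0.035, on the studs. I press it at the middle.

```bash
python3 -m creep '{"delta_pos":[[-0.02,0,0],[-0.0205,0,0.02],[0,0,0.03],[0,0,0.004],[0,0,0.003],[0,0,0.002],[0,0,0.002],[0,0,0.002],[0,0,0],[0,0,0]],"turn":[[0,0,0],[0,0,0],[0,0,0],[0,0,0],[0,0,0],[0,0,0],[0,0,0],[0,0,0],[0,0,0],[0,0,0]],"gripper":[1,1,1,1,1,1,1,1,1,1]}'
python3 -m creep '{"delta_pos":[[0,0,0.002],[0,0,0.002],[0,0,0],[0,0,0]],"turn":[[0,0,0],[0,0,0],[0,0,0],[0,0,0]],"gripper":[1,1,1,1]}'
```

```text
clock: 54.68
ee_pos: [0.5575, -0.3563, 0.0303]
ee_rot: [-0.104, 3.138, -0.002]
force: [1.3, -2.4, 3.6]
opening: 0.0006
finger_force: 1.7
clock: 55.18
ee_pos: [0.557, -0.3551, 0.0264]
ee_rot: [-0.106, 3.139, -0.0]
force: [-1.8, 1.8, 15.2]
opening: 0.0002
finger_force: 7.8
```

```bash
python3 -m creep '{"delta_pos":[[0,0,0.001],[0,0,0],[0,0,0]],"turn":[[0,0,0],[0,0,0],[0,0,0]],"gripper":[1,1,1]}'; python3 -m creep '{"delta_pos":[[0,0,-0.05],[0,0,-0.06],[0,0,-0.06],[0.05,0.03,-0.06],[0.05,0.05,0],[0.01,0.06,0],[0.01,0.06,0],[0,0.06,0],[0,0.06,0],[0,0.06,0]],"turn":[[0,0,0],[0,0,0],[0,0,0],[0,0,0],[0,0,0],[0,0,0],[0,0,0],[0,0,0],[0,0,0],[0,0,0]],"gripper":[1,1,1,1,1,0,0,0,0,0]}'; python3 - <<'E'
from h import *
c=capture("top")
for k,v in cleats(c,"top").items(): print(k,*v)
go(.443,.38,.22,.14)
E
```

```text
clock: 55.55
ee_pos: [0.5571, -0.3551, 0.0263]
ee_rot: [-0.106, 3.139, -0.001]
force: [-4.9, 2.6, 24.7]
opening: 0.0004
finger_force: 12.4
clock: 56.8
ee_pos: [0.43, 0.0052, 0.2389]
ee_rot: [0.105, -3.139, -0.0]
force: [0.4, -0.1, 0.2]
opening: 0.0459
finger_force: 0.0
a [ 0.5508 -0.2117  0.0731] 0.0008 0.93 0.17
b [0.4874 0.3849 0.1383] 0.0014 0.82 0.17
c [ 0.5605 -0.3569  0.0755] 0.0018 0.62 0.14
turn [ 0.002  0.001 -0.064] shift(tool) [-64.5 365.1  19.4] mm  at [0.4301 0.0095 0.2394] t 56.9
```

Blue is home. Yellow is next.

```bash
python3 -m creep '{"delta_pos":[[0,0.05,0.01],[-0.01,0.055,0.01],[-0.01,0.055,0],[-0.01,0.055,0],[-0.015,0.055,0],[-0.02,0.055,0],[0,0.04,0],[0,0,0],[0,0,0],[0,0,0]],"turn":[[0,0,-0.064],[0,0,0],[0,0,0],[0,0,0],[0,0,0],[0,0,0],[0,0,0],[0,0,0],[0,0,0],[0,0,0]],"gripper":[0,0,0,0,0,0,0,0,0,0]}'
python3 -m creep '{"delta_pos":[[0,0,0],[0,0,0]],"turn":[[0,0,0],[0,0,0]],"gripper":[0,0]}'
python3 - <<'E'
from h import *
s=read_state();c=capture("wrist");r=cleats(c,"wrist",s)
for k,v in r.items(): print(k,*v)
if "b" in r: p=r["b"][0];go(*off(p,-.040),.005,p[2])
E
```

```text
clock: 58.15
ee_pos: [0.4514, 0.3723, 0.219]
ee_rot: [0.203, -3.135, 0.002]
force: [-0.8, 0.9, -1.2]
opening: 0.0929
finger_force: 0.0
clock: 58.4
ee_pos: [0.4512, 0.3735, 0.2194]
ee_rot: [-0.204, 3.134, 0.0]
force: [-0.2, -0.3, 0.4]
opening: 0.0931
finger_force: 0.0
b [0.4819 0.3879 0.1385] 0.0007 0.91 0.15
turn [ 0.     0.    -0.008] shift(tool) [  7.4   9.6 214.4] mm  at [0.451  0.3739 0.2194] t 58.5
```

```bash
python3 - <<'E'
from h import *
c=capture("top");g=np.stack(np.meshgrid(np.arange(130),np.arange(100,290)),-1).reshape(-1,2)
p=cloud(c,g);q=p[(p[:,0]>.33)&(p[:,0]<.56)&(p[:,1]>.42)&(p[:,1]<.62)&(p[:,2]>.04)];print(len(q),np.percentile(q[:,1],[0,1,5]),q[:,2].max())
E
python3 -m creep '{"delta_pos":[[0.007,0.01,0.02],[0,0,0.05],[0,0,0.05],[0,0,0],[0,0,0]],"turn":[[0,0,-0.008],[0,0,0],[0,0,0],[0,0,0],[0,0,0]],"gripper":[0,0,0,0,0]}'
```

```text
185 [0.50504738 0.50527241 0.50586257] 0.10723408282424618
clock: 59.18
ee_pos: [0.4429, 0.3841, 0.1006]
ee_rot: [-0.219, 3.133, 0.002]
force: [0.9, 0.3, 0.8]
opening: 0.0931
finger_force: 0.0
```

```bash
python3 -m creep '{"delta_pos":[[0,-0.0015,0.04],[0,0,0.035],[0,0,0.02],[0,0,0],[0,0,0],[0,0,0],[0,0,0],[0,0,0],[0,0,0],[0,0,0]],"turn":[[0,0,0],[0,0,0],[0,0,0],[0,0,0],[0,0,0],[0,0,0],[0,0,0],[0,0,0],[0,0,0],[0,0,0]],"gripper":[0,0,0,0,1,1,1,1,1,1]}'
python3 -m creep '{"delta_pos":[[0,0,0],[0,0,-0.02],[0,0,-0.035],[0,0,0],[0,0,0]],"turn":[[0,0,0],[0,0,0],[0,0,0],[0,0,0],[0,0,0]],"gripper":[1,1,1,1,1]}'
python3 - <<'E'
from h import *
go(*off(P0,-.170),.060,-.131)
E
```

```text
clock: 60.42
ee_pos: [0.4428, 0.3818, 0.0042]
ee_rot: [-0.218, 3.134, 0.0]
force: [0.9, 0.2, 1.2]
opening: 0.0375
finger_force: 0.0
clock: 61.05
ee_pos: [0.4428, 0.3813, 0.0587]
ee_rot: [0.218, -3.134, 0.0]
force: [0.8, -0.3, -0.3]
opening: 0.0356
finger_force: 30.0
turn [-0.   -0.    0.27] shift(tool) [ -42.5 -371.6   -1.3] mm  at [0.4428 0.3813 0.0587] t 61.05
```

```bash
python3 -m creep '{"delta_pos":[[0,0,0],[0,0,0],[-0.005,-0.04,0],[-0.005,-0.045,0],[-0.005,-0.045,0],[-0.005,-0.045,0],[-0.005,-0.045,0],[-0.005,-0.045,0],[-0.005,-0.04,0],[-0.005,-0.04,0]],"turn":[[0,0,0.135],[0,0,0.135],[0,0,0],[0,0,0],[0,0,0],[0,0,0],[0,0,0],[0,0,0],[0,0,0],[0,0,0]],"gripper":[1,1,1,1,1,1,1,1,1,1]}'
python3 -m creep '{"delta_pos":[[-0.002,-0.025,0],[0,0,0],[0,0,0],[0,0,0]],"turn":[[0,0,0],[0,0,0],[0,0,0],[0,0,0]],"gripper":[1,1,1,1]}'
python3 inhand.py b
```

```text
clock: 62.3
ee_pos: [0.4367, 0.0332, 0.0583]
ee_rot: [-0.205, -3.133, -0.0]
force: [-0.3, 0.1, -1.0]
opening: 0.0359
finger_force: 30.0
clock: 62.8
ee_pos: [0.4362, 0.0107, 0.059]
ee_rot: [0.203, 3.135, 0.001]
force: [0.1, -0.2, -1.1]
opening: 0.0357
finger_force: 30.0
(array([ 0.475 ,  0.0059, -0.1327]), np.float64(0.0005), 0.8, np.float64(0.04)) 30 0.0357
tool shift to put mark under punch [-74.5   0.5  -0. ] yaw err 0.004
turn [ 0.001  0.    -0.   ] shift(tool) [-73.9   1.   25.6] mm  at [0.4362 0.0105 0.0591] t 62.9
```

```bash
python3 -m creep '{"delta_pos":[[0,0,0.013],[0,0,0.013],[-0.02,0.001,0],[-0.02,0,0],[-0.02,0,0],[-0.014,0,0],[0,0,0.003],[0,0,0],[0,0,0]],"turn":[[0,0,0],[0,0,0],[0,0,0],[0,0,0],[0,0,0],[0,0,0],[0,0,0],[0,0,0],[0,0,0]],"gripper":[1,1,1,1,1,1,1,1,1]}'
python3 inhand.py b
```

```text
clock: 64.03
ee_pos: [0.5088, 0.001, 0.0301]
ee_rot: [-0.204, -3.134, -0.0]
force: [-0.5, 0.5, -0.8]
opening: 0.0355
finger_force: 30.0
(array([ 0.5475, -0.0039, -0.1377]), np.float64(0.0005), 0.77, np.float64(0.11)) 30 0.0355
tool shift to put mark under punch [-1.4  0.9 -0. ] yaw err 0.009
turn [ 0.    -0.    -0.001] shift(tool) [-0.3  1.  -3.3] mm  at [0.5092 0.0009 0.0302] t 64.12
```

```bash
python3 -m creep '{"delta_pos":[[-0.001,0.001,0],[0,0,0.001],[0,0,0],[0,0,0],[0,0,0],[0,0,0],[0,0,-0.05],[0,0,-0.06],[0,0,-0.06],[0.02,0,-0.06]],"turn":[[0,0,0],[0,0,0],[0,0,0],[0,0,0],[0,0,0],[0,0,0],[0,0,0],[0,0,0],[0,0,0],[0,0,0]],"gripper":[1,1,1,0,0,0,0,0,0,0]}'
python3 -m creep '{"delta_pos":[[0.014,0,-0.05],[0,0,0],[0,0,0],[0,0,0],[0,0,0],[0,0,0]],"turn":[[0,0,0],[0,0,0],[0,0,0],[0,0,0],[0,0,0],[0,0,0]],"gripper":[1,1,1,1,1,1]}'
python3 onbed.py b 2>/dev/null; python3 - <<'E'
from h import *
go(.605,-.0148,.210,-.131)
E
```

```text
clock: 65.38
ee_pos: [0.4915, 0.0041, 0.2604]
ee_rot: [0.207, 3.134, 0.002]
force: [0.5, -0.7, 0.1]
opening: 0.0928
finger_force: 0.0
clock: 66.12
ee_pos: [0.4772, 0.0061, 0.3078]
ee_rot: [-0.205, -3.134, -0.001]
force: [0.1, 0.6, 0.0]
opening: 0.0377
finger_force: 0.0
wrist (array([ 0.5496, -0.0019, -0.1295]), np.float64(0.0011), 0.98, np.float64(0.24))
  bed [ 0.6077 -0.0111 -0.134 ] 0.0004 67
  knob 332 [ 0.5899 -0.0129  0.201 ]
  mark in press fit [-1.8 -2.4]
  mark in press P0 [0.4 1.3]
top no cleat []
  bed [ 0.605  -0.0145 -0.129 ] nan 0
turn [ 0. -0.  0.] shift(tool) [-129.4   -4.    98.3] mm  at [0.4772 0.006  0.3083] t 66.33
```

```bash
python3 -m creep '{"delta_pos":[[-0.04,-0.004,0],[-0.045,0,0],[-0.044,0,0.03],[0,0,0.05],[0,0,0.018],[0,0,0.007],[0,0,0.007],[0,0,0.006],[0,0,0],[0,0,0]],"turn":[[0,0,0],[0,0,0],[0,0,0],[0,0,0],[0,0,0],[0,0,0],[0,0,0],[0,0,0],[0,0,0],[0,0,0]],"gripper":[1,1,1,1,1,1,1,1,1,1]}'
python3 -m creep '{"delta_pos":[[0,0,0.002],[0,0,0.002],[0,0,0],[0,0,0]],"turn":[[0,0,0],[0,0,0],[0,0,0],[0,0,0]],"gripper":[1,1,1,1]}'
python3 -m creep '{"delta_pos":[[0,0,0.002],[0,0,0.002],[0,0,0],[0,0,0]],"turn":[[0,0,0],[0,0,0],[0,0,0],[0,0,0]],"gripper":[1,1,1,1]}'
```

```text
clock: 67.58
ee_pos: [0.6047, -0.0146, 0.1913]
ee_rot: [0.206, 3.134, 0.0]
force: [-3.8, 1.5, 4.5]
opening: 0.0007
finger_force: 2.5
clock: 68.08
ee_pos: [0.6048, -0.0146, 0.1875]
ee_rot: [0.206, 3.134, 0.0]
force: [-4.1, -0.4, 9.5]
opening: 0.0005
finger_force: 4.7
clock: 68.58
ee_pos: [0.6048, -0.0146, 0.1836]
ee_rot: [0.206, 3.134, 0.0]
force: [-4.5, 0.6, 10.1]
opening: 0.0006
finger_force: 5.3
```

```bash
python3 -m creep '{"delta_pos":[[0,0,0.002],[0,0,0.001],[0,0,0.001],[0,0,0],[0,0,0]],"turn":[[0,0,0],[0,0,0],[0,0,0],[0,0,0],[0,0,0]],"gripper":[1,1,1,1,1]}'
python3 -m creep '{"delta_pos":[[0,0,-0.03],[0,0,-0.05],[0.03,0,-0.04],[0.055,0.0,-0.01],[0.04,0,0],[0,0,0],[0,0,0],[0,0,0],[0,0,0]],"turn":[[0,0,0],[0,0,0],[0,0,0],[0,0,0],[0,0,0],[0,0,0],[0,0,0],[0,0,0],[0,0,0]],"gripper":[1,1,1,0,0,0,0,0,0]}'
python3 onbed.py b 2>/dev/null
python3 - <<'E'
from h import *
p=[.5494,-.0022,-.133];go(*off(p,-.040),.0305,p[2])
E
```

```text
clock: 69.2
ee_pos: [0.6048, -0.0146, 0.1816]
ee_rot: [0.206, 3.133, -0.002]
force: [-11.4, -1.5, 30.0]
opening: 0.0004
finger_force: 14.8
clock: 70.32
ee_pos: [0.4814, 0.0015, 0.3082]
ee_rot: [-0.206, -3.135, -0.002]
force: [-0.5, 0.2, -1.0]
opening: 0.0558
finger_force: 0.0
wrist (array([ 0.5499, -0.0024, -0.1361]), np.float64(0.0006), 0.73, np.float64(0.23))
  bed [ 0.6084 -0.0116 -0.1346] 0.0004 68
  knob 462 [ 0.5935 -0.013   0.2007]
  mark in press fit [-2.2 -2.8]
  mark in press P0 [0.8 0.5]
top no cleat []
  bed [ 0.605  -0.0145 -0.129 ] nan 0
turn [ 0.001 -0.     0.002] shift(tool) [-28.4   5.4 277.7] mm  at [0.4809 0.0015 0.3082] t 70.53
```

Yellow's pin is home, with the hard stop at 0.1816. I regrasp it and carry it to the middle nest.

```bash
python3 -m creep '{"delta_pos":[[-0.0285,0.005,0.04],[0,0,0.06],[0,0,0.06],[0,0,0.06],[0,0,0.04],[0,0,0.017],[0,0,0],[0,0,0],[0,0,0],[0,0,0]],"turn":[[0,0,0],[0,0,0],[0,0,0],[0,0,0],[0,0,0],[0,0,0],[0,0,0],[0,0,0],[0,0,0],[0,0,0]],"gripper":[0,0,0,0,0,0,0,1,1,1]}'
python3 -m creep '{"delta_pos":[[0,0,0],[0,0,0],[0,0,0],[0,0,0],[0,0,-0.004],[0.03,0,0],[0.03,0,0],[0.025,0,0],[0,0,-0.02],[0,0,0]],"turn":[[0,0,0],[0,0,0],[0,0,0],[0,0,0],[0,0,0],[0,0,0],[0,0,0],[0,0,0],[0,0,0],[0,0,0]],"gripper":[1,1,1,1,1,1,1,1,1,1]}'
python3 -m creep '{"delta_pos":[[0,-0.05,0],[0,-0.05,-0.01],[0,-0.05,-0.05],[0,-0.05,-0.05],[0,0,0],[0,0,0],[0,0,0],[0,0,0],[0,0,0],[0,0,0]],"turn":[[0,0,0],[0,0,0],[0,0,0],[0,0,0],[0,0,-0.099],[0,0,-0.099],[0,0,0],[0,0,0],[0,0,0],[0,0,0]],"gripper":[1,1,1,1,1,1,1,1,1,1]}'
python3 nestlook.py b
```

```text
clock: 71.78
ee_pos: [0.5101, 0.0026, 0.0322]
ee_rot: [0.206, 3.133, 0.001]
force: [0.1, -0.3, 0.2]
opening: 0.0678
finger_force: 0.0
clock: 73.03
ee_pos: [0.426, 0.0142, 0.0563]
ee_rot: [0.205, 3.133, 0.002]
force: [1.0, -0.0, -1.1]
opening: 0.0355
finger_force: 30.0
clock: 74.28
ee_pos: [0.4033, -0.1638, 0.1435]
ee_rot: [-0.104, 3.139, -0.002]
force: [0.7, 0.6, -1.9]
opening: 0.0356
finger_force: 30.0
None [ 0.4033 -0.1638  0.1435] 0.0356 [ 0.7  0.6 -1.9]
turn [-0.001  0.001 -0.001] shift(tool) [-100.4 -129.4  122.1] mm  at [ 0.4033 -0.1639  0.1436] t 74.38
```

```bash
python3 -m creep '{"delta_pos":[[-0.02,-0.025,0],[-0.02,-0.025,0],[-0.02,-0.025,0],[-0.02,-0.025,0.02],[-0.02,-0.029,0.04],[0,0,0.034],[0,0,0],[0,0,0],[0,0,0]],"turn":[[0,0,0],[0,0,0],[0,0,0],[0,0,0],[0,0,0],[0,0,0],[0,0,0],[0,0,0],[0,0,0]],"gripper":[1,1,1,1,1,1,1,1,1]}'
python3 nestlook.py b w12.png
```

```text
clock: 75.5
ee_pos: [0.5123, -0.2864, 0.0515]
ee_rot: [-0.104, 3.137, -0.004]
force: [1.1, 0.3, -0.3]
opening: 0.0358
finger_force: 30.0
(array([ 0.5524, -0.2835,  0.0576]), np.float64(0.0008), 0.79, np.float64(0.13)) [ 0.5123 -0.2864  0.0515] 0.0358 [ 1.1  0.3 -0.3]
cleat needs tool shift mm [ 0.6 -0.1 -0. ] yaw 0.01
turn [-0.003  0.003 -0.001] shift(tool) [-0.1  0.3 29.8] mm  at [ 0.5121 -0.2866  0.0513] t 75.6
```

View pics/w12.png

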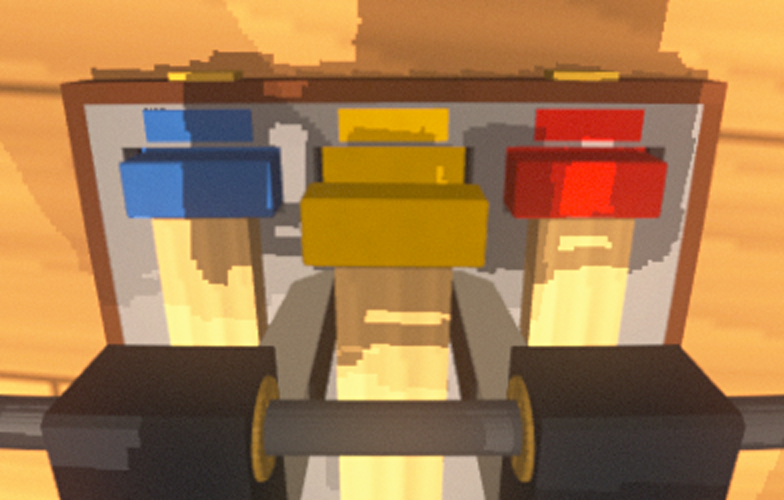

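Yellow is centred over its slot, with blue and red home on either side. I lower it.

```bash
python3 -m creep '{"delta_pos":[[0.0002,0.0002,0.014],[0,0,0.011],[0,0,0.004],[0,0,0],[0,0,0]],"turn":[[0,0,0],[0,0,0],[0,0,0],[0,0,0],[0,0,0]],"gripper":[1,1,1,1,1]}'; python3 nestlook.py b
```

```text
clock: 76.22
ee_pos: [0.5117, -0.2864, 0.0221]
ee_rot: [-0.103, 3.138, -0.005]
force: [-5.5, 0.5, 24.5]
opening: 0.0357
finger_force: 30.0
(array([ 0.5515, -0.2836,  0.0579]), np.float64(0.0006), 0.89, np.float64(0.16)) [ 0.5117 -0.2864  0.0221] 0.0357 [-5.5  0.5 24.5]
cleat needs tool shift mm [-0.3 -0.   0. ] yaw 0.009
turn [-0.003  0.002 -0.001] shift(tool) [-0.4  0.1  0.6] mm  at [ 0.5118 -0.2864  0.0221] t 76.33
```

Same contact as red, on the studs. I release with a limited opening and press it at the middle.

```bash
python3 -m creep '{"delta_pos":[[0,0,-0.001],[0,0,0],[0,0,0],[0,0,-0.04],[0,0,-0.03],[0,0,0],[0,0,0],[0,0,0],[0,0,0]],"turn":[[0,0,0],[0,0,0],[0,0,0],[0,0,0],[0,0,0],[0,0,0],[0,0,0],[0,0,0],[0,0,0]],"gripper":[0.45,0.45,0.45,0.45,1,1,1,1,1]}'; python3 nestlook.py b "w13.png" 0.036
python3 -m creep '{"delta_pos":[[-0.02,0,0],[-0.02,0,0.02],[0,0,0.03],[0,0,0.004],[0,0,0.003],[0,0,0.002],[0,0,0.002],[0,0,0.002],[0,0,0],[0,0,0]],"turn":[[0,0,0],[0,0,0],[0,0,0],[0,0,0],[0,0,0],[0,0,0],[0,0,0],[0,0,0],[0,0,0],[0,0,0]],"gripper":[1,1,1,1,1,1,1,1,1,1]}'
python3 -m creep '{"delta_pos":[[0,0,0.002],[0,0,0.002],[0,0,0],[0,0,0]],"turn":[[0,0,0],[0,0,0],[0,0,0],[0,0,0]],"gripper":[1,1,1,1]}'
```

```text
clock: 77.45
ee_pos: [0.5111, -0.2859, 0.0911]
ee_rot: [-0.104, 3.139, -0.001]
force: [0.6, -0.4, 0.7]
opening: 0.0055
finger_force: 0.0
(array([ 0.5489, -0.27  ,  0.2725]), np.float64(0.0037), 0.68, np.float64(0.12)) [ 0.5111 -0.2859  0.0911] 0.0055 [ 0.6 -0.4  0.7]
cleat needs tool shift mm [ -2.  -13.8   0. ] yaw -0.205
turn [-0.001  0.001 -0.001] shift(tool) [-0.9 -0.4 69.9] mm  at [ 0.5113 -0.2859  0.0914] t 77.55
clock: 78.8
ee_pos: [0.5513, -0.2838, 0.029]
ee_rot: [-0.103, 3.139, -0.003]
force: [-0.2, -1.4, 2.5]
opening: 0.0004
finger_force: 0.9
clock: 79.3
ee_pos: [0.5513, -0.2831, 0.0263]
ee_rot: [-0.104, 3.139, -0.003]
force: [-6.8, 0.7, 22.6]
opening: 0.0003
finger_force: 11.0
```

Yellow bottomed at 0.0263 with 23 N. I retract and check everything.

```bash
python3 -m creep '{"delta_pos":[[0,0,-0.05],[0,0,-0.06],[0,0,-0.06],[0.05,0.03,-0.06],[0.03,0.05,0],[0,0.04,0],[0,0,0],[0,0,0],[0,0,0],[0,0,0]],"turn":[[0,0,0],[0,0,0],[0,0,0],[0,0,0],[0,0,0],[0,0,0],[0,0,0],[0,0,0],[0,0,0],[0,0,0]],"gripper":[1,1,1,1,1,1,1,1,1,1]}'
python3 - <<'E'
from h import *
C=[.5521,-.2844,.0672]
s=read_state();c=capture("wrist");save(c,"w14.png",None,1.2)
for k,v in cleats(c,"wrist",s,.026).items(): print("w",k,*v)
q=cloud(c,np.argwhere(c["z_map"]>0)[:,::-1],s)
c=capture("top")
for k,v in cleats(c,"top",None,.026).items(): print("t",k,*v)
P=cloud(c,np.argwhere(c["z_map"]>0)[:,::-1])
for k,y in zip("abc",(.072,0,-.072)):
    for nm,A in(("w",q),("t",P)):
        d=A[:,:2]-off(C,0,y);u=np.array([np.cos(C[2]),np.sin(C[2])]);l=d@u;w=d@[-u[1],u[0]]
        print(k,nm,off(C,0,y).round(4),[np.median(A[(abs(w)<.012)&(l>a)&(l<a+.03),2]).round(4) for a in(-.08,-.04,0,.04)])
m=barmask(c,"a");kk=cloud(c,np.argwhere(m)[:,::-1]);kk=kk[(kk[:,2]>.15)];print("knob",len(kk),np.median(kk,0))
E
```

```text
clock: 80.55
ee_pos: [0.4765, -0.1763, 0.2391]
ee_rot: [-0.102, 3.139, -0.001]
force: [-0.1, -0.5, 0.2]
opening: 0.0008
finger_force: 0.0
w b [ 0.5501 -0.2818  0.0612] 0.0004 0.96 0.2
w c [ 0.5554 -0.3538  0.0729] 0.0005 0.87 0.17
w a [ 0.545  -0.2093  0.0898] 0.0008 0.79 0.29
t a [ 0.5459 -0.212   0.0853] 0.0009 0.65 0.07
a w [ 0.5473 -0.2126] [np.float64(0.0256), np.float64(0.0256), np.float64(0.0255), np.float64(0.0257)]
a t [ 0.5473 -0.2126] [np.float64(0.6415), np.float64(0.6156), np.float64(0.0272), np.float64(0.0269)]
b w [ 0.5521 -0.2844] [np.float64(0.0256), np.float64(0.0255), np.float64(0.0255), np.float64(0.0255)]
b t [ 0.5521 -0.2844] [np.float64(nan), np.float64(nan), np.float64(nan), np.float64(0.0267)]
c w [ 0.5569 -0.3562] [np.float64(0.0256), np.float64(0.0254), np.float64(0.0256), np.float64(0.0257)]
c t [ 0.5569 -0.3562] [np.float64(nan), np.float64(nan), np.float64(nan), np.float64(0.0284)]
knob 257 [ 0.60292828 -0.01621765  0.20397395]
  return _methods._mean(a, axis=axis, dtype=dtype,
  ret = ret.dtype.type(ret / rcount)
```

View pics/w14.png

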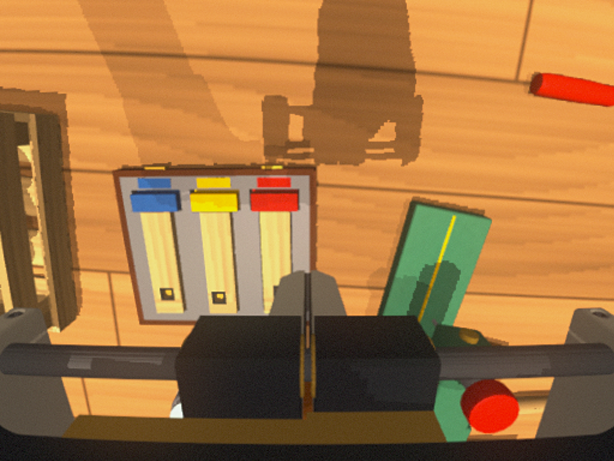

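The picture shows all three cleats flat in their own nests (blue (157,250), yellow (215,250), red (275,250)). Their tops measure z 0.0256 along the full length, and the knob is up at (490,405).

```bash
python3 -c "from workcell import *; print(close_job())"
```

```text
the job is handed in; nothing more can be done
None
```

The job is handed in: all three pins (red, blue, yellow) are driven home and each cleat is pressed fully down in its own nest, with the punch up and no bystander touched on purpose (their positions were not re-measured at the end).

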